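Unlock a parts case by feeling for its hidden shuttle hole

ROBOT

A 6-joint arm with a two-finger parallel gripper is mounted at the origin on the work surface. World frame = base frame: x ahead of the robot, y to its left, z up, the work surface at z = 0. Lengths are in m, angles in rad, forces in N, time in s.
With the tool pointing down it reaches from about 0.425 to 0.95 m from the base axis. Payload 3.5 kg.
Tool frame: the origin (TCP) lies midway between the tips of the shut fingers; the grasp point (between the pads) lies 19 mm behind it; z points along the fingers, x is the direction in which the jaws open and shut, and the axes are right-handed (so a half turn about z gives the same grasp; the last joint's range is limited). The gripper opens to 85 mm and grips with 20 to 120 N. Pads are 22 mm wide; open, the fingers measure 114 mm over their backs; the gripper's body (76 mm by 85 mm) begins 54 mm behind the grasp point. The pads swing forward as they close: fully open they stand 13 mm farther back than shut.
Start: joints at [1.104, 0.286, 1.577, -0, 1.279, -0.15], TCP at [0.21, 0.641, 0.231] pointing down, gripper open.
Joint ranges: [-2.77, 2.77], [-0.9, 2.22], [0.21, 2.48], [-1.53, 4.67], [0.24, 2.81], [-2.84, 2.84]. Speed limits (rad/s): [2.79, 2.79, 3.14, 3.14, 3.14, 3.14].

INTERFACE

Orientations are given as a unit quaternion [w, x, y, z].
In Python, from station import read_state, get_image, order gives the robot as it stands.
- The arm moves only by the shell command python3 -m pendant 'ROWS' [OPENING]. ROWS is JSON, a list of rows, each a list of 2 entries, a list of its own where there are three numbers: the shift along the tool's x, y, z in m, then the turn, a rotation vector about the tool's x, y, z in degrees. A call has exactly 5 rows; each row is the pose to reach, as a shift and turn from the pose commanded when the call began, along the tool's axes at that moment; what a row does not reach only later rows make up. A row lasts 1/8 s, in which the tool goes at most 62.5 mm and 10.7 degrees, less where a joint would pass 70% of its speed; a pose out of reach is approached as far as the arm can. A call with a gripper value outside its range is refused whole. OPENING is the opening, from -1 (shut) to 1 (fully open), set as the call begins (- or left out, the last holds). The fingers move at their own pace and stop on an object; the grip force is fixed at half the most. Time passes only in rows, so rows that repeat a pose let the fingers close, or fill a call up. It gives the time, the measured TCP pose, the force and the opening at its end, in the units of the state.
- read_state(): the state, without advancing time (a new reading comes with each control period).
- get_image(name): name is "side" or "top"; returns a dict with "frame" (384x512x3 uint8, red, green, blue), "z_map" (384x512 float32, m along the optical axis (not along the pixel's ray), 0 where there is no reading), "camera_matrix" (3x3 intrinsics, pixels), "dist" ([k1, k2, p1, p2, k3] as OpenCV has them; the pictures are not rectified), "R" (3x3) and "t" (3): a world point X has camera coordinates R X + t. Camera axes: x right, y down, z forward; pixel columns grow to the right and rows downward; lengths in m; the calibration is good to about 2 mm. A picture is of the moment at which its call begins.
- order.finish_job(): hands the job in, once; it reports no verdict.
The state is a dict: "time_s": time; "joints": joint angles; "joint_vel": joint speeds; "tau": joint torques, N m; "ee_pos": TCP position; "orientation": TCP orientation; "contact_force": force on the tool from outside, world axes, zero at the start; "ft_torque": the same for the moment, N m; "grip_width": opening from 0.0 (shut) to 1.0 (fully open).
Only numpy, scipy, OpenCV 4.12 (cv2) and the standard library are available. Lean on these libraries where they do the work, as an engineer would, in place of code of your own. Each camera call takes 0.05 s, during which the arm holds its last target.

TASK

Pick up the orange release pin that lies on the table, lay it in the sloping grey rest (tip down the slope) and let go, then take it again by the end of its handle so that it can be held upright, tip down. Put its tip into the slot of the parts case's lock rail, feel along the bottom until the tip drops into the hidden hole of the shuttle, and draw the shuttle all the way to its stop at the green-marked end to unlock the case. Finally lay the pin back in the rest as before and let go, leaving the jar and the two small bins alone.

Things in the scene. Friction and masses are not known exactly. Their poses are not given: they have to be found in the camera images.
- pin: Loose release pin, about 0.1 kg: orange square handle 22 x 22 x 80 mm, then a steel shank 8 mm thick, 50 mm long, with a round end. Lies on the table at the start. x axis along the pin towards the tip, z up as it lies. Origin at the shoulder (handle/shank joint), 11 mm below the pin's axis: handle x = -80 to 0 mm, shank 0 to 50 mm. Centre of mass about 18 mm behind the shoulder.
- pin_tip (a point): Very end of the pin's steel shank, on its axis, 50 mm ahead of the shoulder.
- pin_grip (a point): Point on the pin's axis in the handle, 55 mm behind the shoulder (25 mm from the handle's rear end).
- rest: Fixed grey rest, base 110 x 64 mm, that holds the pin at 45 degrees, tip down. Origin on the table right under rest_seat; x points horizontally the way the pin's tip points when in it, z up. A sloping floor carries the front 40 mm of the handle between two cheeks 28 mm apart (39 mm outside); two stops with a 13 mm gap for the shank catch its shoulder.
- rest_seat (a point): Where the pin's shoulder (on its axis) comes to lie, 50 mm above the table. Behind it the cheeks reach 30 mm up the slope and the floor 40 mm; a pin let go a few mm above its place settles onto floor and stops.
- rest_tip (a point): Where the pin's tip comes to lie in the rest: 35 mm along the rest's x from the seat and 35 mm lower.
- rest_grip (a point): Where pin_grip comes to lie: 39 mm back along the rest's x from the seat and 39 mm higher. The rear 40 mm of the handle is free in the air on all sides and can be gripped across the rest's y axis, square to the slope or along the pin's axis.
- case: Fixed parts case 260 mm long. Origin on the table under the middle of its grey lock rail (70 mm wide, top at z = 50 mm); y along the rail towards the green-marked (unlock) end, x across it towards the blue storage half with clear lid (x = 35 to 160 mm), z up. A white pointer on the rail goes from the red mark to the green one with the shuttle.
- slot_mid (a point): Middle of the rail's straight slot, at the rail's top: 14 mm wide, 96 mm long (case y = -48 to 48 mm). 9 mm down it is floored by the flat black shuttle, which hides one blind hole, 13 mm along y, 18 mm across, 14 mm deep. The hole's middle is at the start anywhere from case y = -37 to 5 mm; only there can the tip go deeper than the shuttle's top.
- shuttle (a joint): Travel of the hidden shuttle towards the case's +y end (m): 0 locked (as at the start), 0.030 at its stop, unlocked. About 5 N slides it and it stays where left; rubbing hard towards +y may drag it along.
- jar: Bystander: round clear jar with blue cap, 60 mm across, 85 mm tall, origin under its middle.
- yellow_bin: Bystander: small yellow bin of fasteners, 100 x 75 x 50 mm, origin under its middle.
- red_bin: Bystander: small red bin of fasteners, 100 x 75 x 50 mm, origin under its middle.
There are look-alikes about, which are no part of the job. There is more than one size of the rest; the one meant has the size given above.

How it is judged:
By the outcome, as a careful person would: the job done as asked, in the order asked, and still so for the second after the job is handed in, with the robot touching nothing.
It also fails if it takes over 64 s, if anything falls off the work surface, if the arm or the gripper's body presses on something with over 40 N, if the wrist force passes 120 N, or if a joint passes its speed limit or range.

## Working session

There is one attempt and no reset: what is moved stays moved. The work goes in short steps, Python scripts to look and compute and a shell command to move; the robot and the scene stay as the last step left them, time stands still between calls to the robot, and variables do not carry over. Pictures are saved under pics/ and viewed, and the job is handed in when it is done.

```bash
ls; mkdir -p pics; python3 - <<'E'
from station import read_state,get_image
import cv2,numpy as np
s=read_state();print(s)
for n in("side","top"):
    d=get_image(n);cv2.imwrite(f"pics/{n}0.png",cv2.resize(d["frame"][:,:,::-1],(800,600)))
    print(n,d["camera_matrix"].tolist(),d["dist"],d["R"].tolist(),d["t"])
    np.savez(f"{n}0.npz",**d)
E
```

```text
pics
{'time_s': 0.0, 'joints': array([ 1.10400408e+00,  2.87185067e-01,  1.57821353e+00, -1.93935632e-05,
        1.27857152e+00, -1.50007620e-01]), 'joint_vel': array([ 2.02665894e-03, -9.57067381e-05,  6.64294293e-04,  4.41694491e-04,
       -1.11487658e-03, -5.65811453e-04]), 'tau': array([ 1.06016450e-03, -4.05966461e+01, -2.92633957e+01, -4.35208597e-05,
        5.73173966e-03,  5.18444978e-06]), 'ee_pos': array([0.209949  , 0.64081751, 0.22991445]), 'orientation': array([ 5.54011401e-04,  8.09785655e-01,  5.86724620e-01, -1.05178256e-03]), 'contact_force': array([ 0.78789365, -0.03116546,  0.01929067]), 'ft_torque': array([-0.02306708,  0.02346869, -0.01810366]), 'grip_width': 1.002087470648675}
side [[368.22734643890345, 0.0, 253.7381976799561], [0.0, 368.22734643890345, 191.06625477139207], [0.0, 0.0, 1.0]] [-0.06623207  0.          0.          0.          0.        ] [[0.957423179615126, -0.28785414304427237, 0.02192823449139465], [-0.18251889325471643, -0.6624187426656789, -0.7265591944021452], [0.22366874779623425, 0.6916222969927073, -0.6867538784468536]] [-0.44591907  0.16079516  0.99226829]
top [[456.6298642739709, 0.0, 255.20770698577542], [0.0, 456.6298642739709, 191.43986596284978], [0.0, 0.0, 1.0]] [-0.1264304  0.         0.         0.         0.       ] [[0.015922751902455116, -0.9998661177930336, 0.00376994182182358], [-0.9825383646599699, -0.016345626734993863, -0.1853407199132242], [0.1853775281504337, -0.0007529781718771208, -0.9826670876144717]] [-0.00307153  0.48596284  1.09112801]
```

View pics/side0.png

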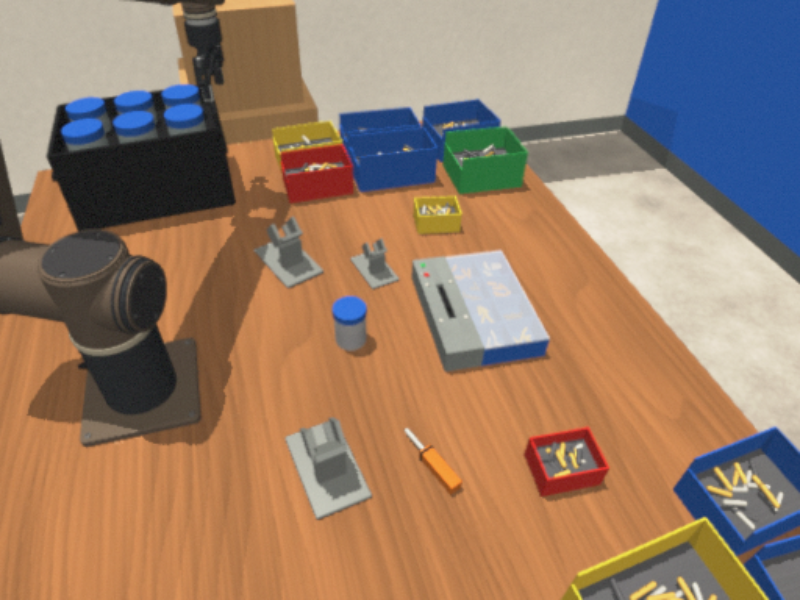

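View pics/top0.png

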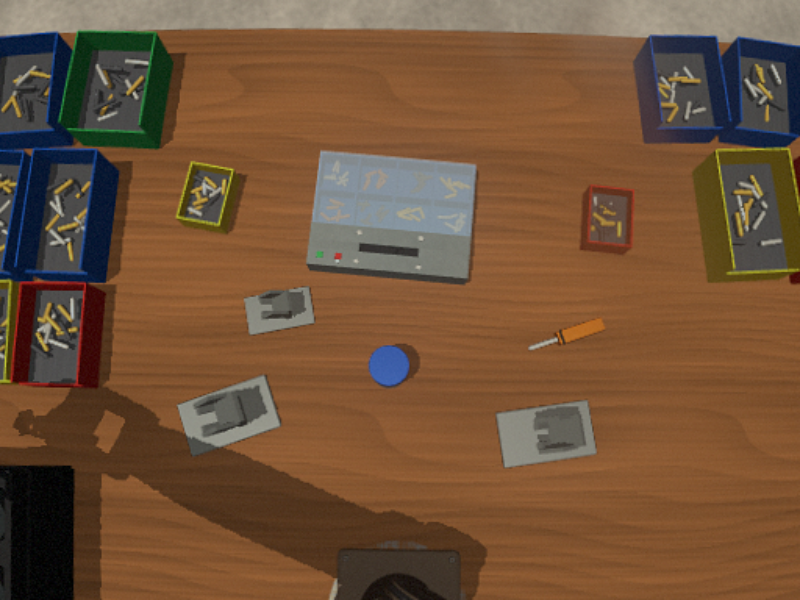

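```bash
cat > h.py <<'E'
import numpy as np,cv2
from station import read_state,get_image
from scipy.spatial.transform import Rotation as Ro
def ray(d,uv):
    uv=np.asarray(uv,float).reshape(-1,1,2)
    n=cv2.undistortPoints(uv,d["camera_matrix"],d["dist"]).reshape(-1,2)
    v=np.c_[n,np.ones(len(n))]@d["R"]
    return -d["R"].T@d["t"],v
def plane(d,uv,z):
    o,v=ray(d,uv);return o+v*((z-o[2])/v[:,2])[:,None]
def cloud(d):
    h,w=d["z_map"].shape
    uv=np.stack(np.meshgrid(np.arange(w),np.arange(h)),-1).reshape(-1,2)
    o,v=ray(d,uv);P=o+v*d["z_map"].reshape(-1,1)
    P[d["z_map"].ravel()==0]=np.nan
    return P.reshape(h,w,3)
def proj(d,X):
    p,_=cv2.projectPoints(np.asarray(X,float).reshape(-1,3),cv2.Rodrigues(d["R"])[0],d["t"],d["camera_matrix"],d["dist"]);return p.reshape(-1,2)
E
python3 - <<'E'
from h import *
d=dict(np.load("top0.npz"));P=cloud(d);im=d["frame"]
hsv=cv2.cvtColor(im,cv2.COLOR_RGB2HSV)
k=1.5625
for n,(u,v) in dict(A=(278,310),B=(228,414),C=(546,434)).items():
    m=((hsv[...,1]<75)).astype(np.uint8)
    box=np.zeros_like(m);cu,cv_=int(u/k),int(v/k);box[cv_-34:cv_+34,cu-40:cu+40]=1
    m*=box
    nn,l,st,_=cv2.connectedComponentsWithStats(m);i=1+np.argmax(st[1:,4]);c,_=cv2.findContours((l==i).astype(np.uint8),0,1)
    c=max(c,key=len)
    r=cv2.minAreaRect(c);b=cv2.boxPoints(r);W=plane(d,b,.004)
    print(n,r,"\n",W.round(4).tolist(),np.linalg.norm(np.diff(W,axis=0),axis=1).round(4))
    Q=P[l==i];print(" maxz",np.nanmax(Q[:,2]),np.nanpercentile(Q[:,2],[5,50,95]))
m=cv2.inRange(hsv,(5,170,150),(20,255,255));mm=np.zeros_like(m);mm[195:230,330:400]=1;m*=mm
c,_=cv2.findContours(m,0,1);c=max(c,key=cv2.contourArea);r=cv2.minAreaRect(c);b=cv2.boxPoints(r);W=plane(d,b,.016);print("pin",r,W.round(4).tolist())
g=im[150:384,100:400];
S=[im[180:300,100:220],im[230:310,300:400]]
cv2.imwrite("pics/cropL.png",cv2.resize(im[175:300,105:215][:,:,::-1],None,fx=4.8,fy=4.8,interpolation=2))
cv2.imwrite("pics/cropR.png",cv2.resize(im[190:310,305:405][:,:,::-1],None,fx=4.8,fy=4.8,interpolation=2))
s=dict(np.load("side0.npz"))["frame"]
cv2.imwrite("pics/cropC.png",cv2.resize(s[255:335,175:305][:,:,::-1],None,fx=6,fy=6,interpolation=2))
E
```

```text
A ((178.07598876953125, 197.6680145263672), (25.491178512573242, 42.664180755615234), 79.69515228271484) 
 [[0.496, 0.2657, 0.004], [0.518, 0.1569, 0.004], [0.4524, 0.1426, 0.004], [0.4306, 0.2502, 0.004]] [0.111  0.0672 0.1098]
 maxz 0.08317474862729335 [0.00290825 0.00736434 0.06998138]
B ((145.97874450683594, 265.4383544921875), (35.04399871826172, 60.699462890625), 70.97439575195312) 
 [[0.3132, 0.3679, 0.004], [0.367, 0.2223, 0.004], [0.2842, 0.1897, 0.004], [0.2309, 0.3335, 0.004]] [0.1552 0.089  0.1534]
 maxz 0.11509345783030067 [0.00514928 0.0097318  0.09755233]
C ((349.09246826171875, 277.10113525390625), (35.657413482666016, 60.062591552734375), 81.25383758544922) 
 [[0.3101, -0.1532, 0.004], [0.3344, -0.3055, 0.004], [0.2458, -0.3176, 0.004], [0.2226, -0.1666, 0.004]] [0.1543 0.0895 0.1528]
 maxz 0.11528455511499502 [0.00588654 0.0104149  0.09744567]
pin ((373.10003662109375, 210.70001220703125), (8.154092788696289, 26.902957916259766), 70.55996704101562) [[0.4442, -0.2611, 0.016], [0.4684, -0.328, 0.016], [0.4485, -0.3345, 0.016], [0.4245, -0.2677, 0.016]]
```

View crops.

View pics/cropL.png

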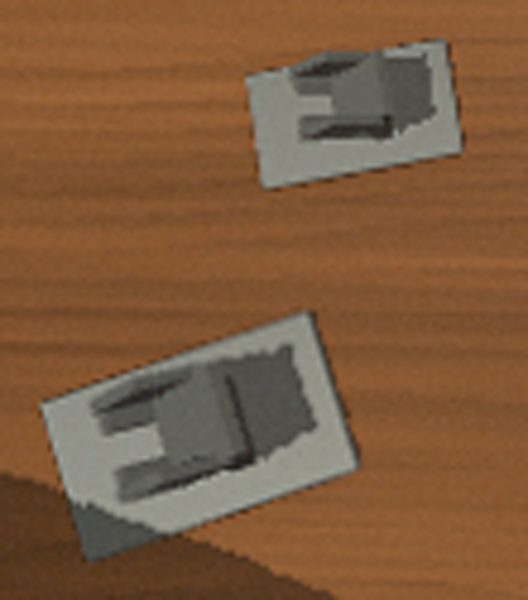

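View pics/cropR.png

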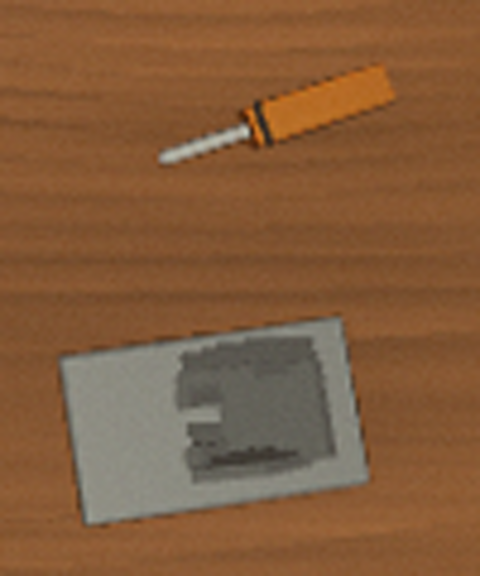

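```bash
python3 - <<'E'
from h import *
d=dict(np.load("top0.npz"));P=cloud(d);im=d["frame"]
hsv=cv2.cvtColor(im,cv2.COLOR_RGB2HSV)
# pin: whole blob vs wood: saturation very high (orange) or low (steel) ; z map check
o=cv2.inRange(hsv,(5,170,150),(20,255,255));st=cv2.inRange(hsv,(0,0,90),(180,90,255))
roi=np.zeros_like(o);roi[195:230,330:400]=1
o*=roi;st*=roi
for n,m in(("orange",o),("steel",st)):
    nn,l,s,_=cv2.connectedComponentsWithStats(m);i=1+np.argmax(s[1:,4]);pt=np.argwhere(l==i)[:,::-1]
    print(n,s[i]);
    zz=.015 if n=="steel" else .022
    W=plane(d,pt,zz)[:,:2];c=W.mean(0);u=np.linalg.svd(W-c)[2][0];u*=np.sign(u[1]);t=(W-c)@u
    print(c,u,np.degrees(np.arctan2(u[1],u[0])),"lo",c+u*t.min(),"hi",c+u*t.max(),np.nanmedian(P[l==i][:,2]))
# rest A
Q=P[175:222,150:206].reshape(-1,3);Q=Q[np.isfinite(Q[:,2])]
for a,b in((.003,.012),(.02,.04),(.04,.06),(.06,.075),(.075,.09)):
    q=Q[(Q[:,2]>a)&(Q[:,2]<b)];print(a,len(q),q.mean(0).round(4),q.min(0).round(4),q.max(0).round(4))
# case
C=P[95:182,190:310].reshape(-1,3);z=C[:,2]
print(np.histogram(z[np.isfinite(z)],bins=np.arange(-.01,.1,.005)))
r=(P[...,2]>.035);r[:95]=0;r[184:]=0;r[:,:190]=0;r[:,310:]=0
c,_=cv2.findContours(r.astype(np.uint8),0,1);c=max(c,key=cv2.contourArea);rr=cv2.minAreaRect(c);print(rr,plane(d,cv2.boxPoints(rr),.05).round(4).tolist())
# slot dark
g=cv2.cvtColor(im,cv2.COLOR_RGB2GRAY);m=((g<60)&r).astype(np.uint8);nn,l,s,_=cv2.connectedComponentsWithStats(m);i=1+np.argmax(s[1:,4]);pt=np.argwhere(l==i)[:,::-1].astype(np.float32)
sr=cv2.minAreaRect(pt);W=plane(d,cv2.boxPoints(sr),.05);print("slot",sr,W.round(4).tolist(),W.mean(0))
for n,lo,hi in(("green",(40,80,60),(85,255,255)),("red",(170,120,80),(180,255,255)),("red2",(0,150,80),(4,255,255))):
    m=cv2.inRange(hsv,lo,hi)*r.astype(np.uint8);pt=np.argwhere(m)[:,::-1]
    if len(pt):print(n,pt.mean(0),plane(d,pt.mean(0)[None],.05))
cv2.imwrite("pics/case.png",cv2.resize(im[95:185,190:310][:,:,::-1],None,fx=6,fy=6,interpolation=2))
E
```

```text
orange [360 203  27  16 217]
[ 0.44532285 -0.29563012] [-0.33495958  0.9422325 ] 109.57008017937389 lo [ 0.45742756 -0.32968035] hi [ 0.43372678 -0.26301069] 0.022333011858405305
steel [338 216  19   8  60]
[ 0.42304721 -0.23047036] [-0.32941821  0.94418411] 109.23346721608576 lo [ 0.43111036 -0.25358111] hi [ 0.41459506 -0.20624467] 0.014853157778731862
0.003 834 [0.4696 0.2007 0.006 ] [0.4133 0.1326 0.003 ] [0.5352 0.2808 0.0119]
0.02 13 [0.4636 0.1939 0.0332] [0.4545 0.1811 0.0241] [0.4773 0.2136 0.0394]
0.04 134 [0.4729 0.2064 0.0516] [0.4508 0.1816 0.0404] [0.4888 0.2278 0.06  ]
0.06 141 [0.4742 0.1918 0.0668] [0.4506 0.1731 0.0601] [0.4934 0.2274 0.0748]
0.075 22 [0.468  0.2009 0.0782] [0.4532 0.189  0.0753] [0.4904 0.2125 0.0832]
(array([  25, 1146, 1317,   91,   52,   33,   51,   60,   40,   97,  471,
       4576, 2392,   42,    0,    0,    0,    0,    0,    0,    0]), array([-0.01 , -0.005,  0.   ,  0.005,  0.01 ,  0.015,  0.02 ,  0.025,
        0.03 ,  0.035,  0.04 ,  0.045,  0.05 ,  0.055,  0.06 ,  0.065,
        0.07 ,  0.075,  0.08 ,  0.085,  0.09 ,  0.095]))
((250.67835998535156, 137.17391967773438), (103.7598648071289, 75.12310028076172), 5.29008150100708) [[0.5378, 0.1552, 0.05], [0.738, 0.146, 0.05], [0.7161, -0.1225, 0.05], [0.5176, -0.1036, 0.05]]
slot ((243.31561279296875, 159.0286865234375), (27.070188522338867, 4.526786804199219), 5.19442892074585) [[0.5643, 0.0704, 0.05], [0.576, 0.0697, 0.05], [0.5707, 0.0017, 0.05], [0.559, 0.0025, 0.05]] [0.56751729 0.03608066 0.05      ]
green [204.25 162.5 ] [[0.55695763 0.13406327 0.05      ]]
red2 [215.71428571 163.64285714] [[0.55444079 0.10510342 0.05      ]]
```

View pics/case.png

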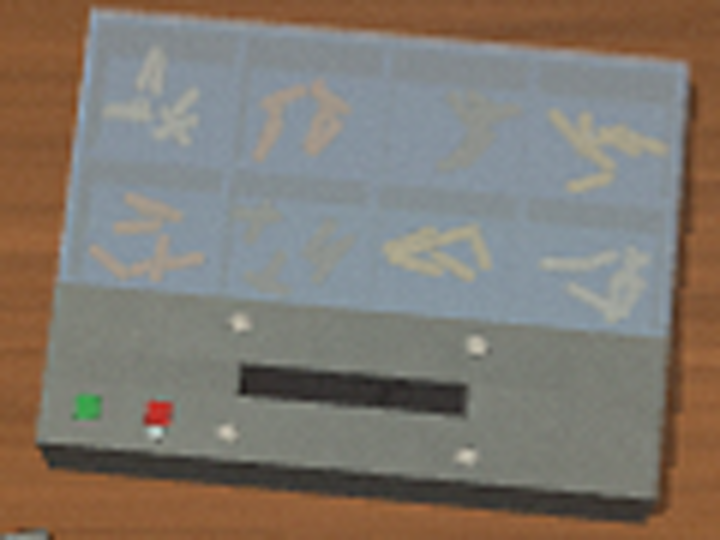

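```bash
python3 - <<'E'
from h import *
d=dict(np.load("top0.npz"));P=cloud(d);im=d["frame"]
def cr(p):return np.array(p)/6-.5+1/12*0+np.array([190,95])+ .0
sl=plane(d,cr([(239,366),(468,385),(465,415),(238,394)]),.05);print("slot",sl.round(4).tolist(),sl.mean(0))
print("edges",[np.linalg.norm(sl[i]-sl[(i+1)%4]).round(4) for i in range(4)])
def ang(a,b):
    w=plane(d,cr([a,b]),.05);v=w[0]-w[1];print(w.round(4).tolist(),np.degrees(np.arctan2(v[1],v[0])),np.linalg.norm(v))
ang((40,442),(655,500));ang((57,283),(668,335));ang((238,380),(466,400));ang((240,322),(476,345));ang((227,432),(466,456))
# gray-based slot fit
g=cv2.cvtColor(im,cv2.COLOR_RGB2GRAY)
m=(g<70).astype(np.uint8);mm=np.zeros_like(m);mm[152:168,225:272]=1;m*=mm;pt=np.argwhere(m)[:,::-1].astype(np.float32)
W=plane(d,pt,.05)[:,:2];c=W.mean(0);u=np.linalg.svd(W-c)[2][0];u*=np.sign(u[1]);t=(W-c)@u;print("fit",c,np.degrees(np.arctan2(u[1],u[0])),t.min(),t.max(),(c+u*(t.min()+t.max())/2))
# same in the side view
s=dict(np.load("side0.npz"));g=cv2.cvtColor(s["frame"],cv2.COLOR_RGB2GRAY)
m=(g<45).astype(np.uint8);mm=np.zeros_like(m);mm[175:210,270:300]=1;m*=mm;pt=np.argwhere(m)[:,::-1].astype(np.float32)
W=plane(s,pt,.05)[:,:2];c=W.mean(0);u=np.linalg.svd(W-c)[2][0];u*=np.sign(u[1]);t=(W-c)@u;print("side fit",len(W),c,np.degrees(np.arctan2(u[1],u[0])),t.min(),t.max())
# rest A: axis from base rect + tops; corners
import math
W=np.array([[0.496,0.2657],[0.518,0.1569],[0.4524,0.1426],[0.4306,0.2502]])
x=(W[0]-W[1]+W[3]-W[2]);th=math.degrees(math.atan2(x[1],x[0]));print("rest yaw",th,"centre",W.mean(0))
ux=x/np.linalg.norm(x);uy=np.array([-ux[1],ux[0]])
Q=P[175:222,150:206].reshape(-1,3);Q=Q[np.isfinite(Q[:,2])&(Q[:,2]>.02)]
c=W.mean(0);a=(Q[:,:2]-c)@ux;b=(Q[:,:2]-c)@uy
for lo in np.arange(-.05,.05,.005):
    k=(a>=lo)&(a<lo+.005)
    if k.sum():
        mid=k&(abs(b)<.02)
        print(round(lo*1000),k.sum(),"b",np.percentile(b[k],[2,98]).round(4),"z by b:",[ (round(bb*1000),round(float(np.median(Q[k&(abs(b-bb)<.003)][:,2])),4)) for bb in np.arange(-.02,.021,.005) if (k&(abs(b-bb)<.003)).any()])
s=get_image("side")["frame"] if 0 else s["frame"]
cv2.imwrite("pics/restside.png",cv2.resize(s[135:190,220:260][:,:,::-1],None,fx=10,fy=10,interpolation=2))
E
```

```text
slot [[0.5761, 0.0715, 0.05], [0.5695, -0.0247, 0.05], [0.5565, -0.0236, 0.05], [0.564, 0.0716, 0.05]] [0.56651006 0.02366875 0.05      ]
edges [np.float64(0.0964), np.float64(0.013), np.float64(0.0955), np.float64(0.0121)]
[[0.542, 0.1538, 0.05], [0.5215, -0.1031, 0.05]] 85.42721523181103 0.2577634273456544
[[0.6113, 0.1496, 0.05], [0.5928, -0.1088, 0.05]] 85.90190513437128 0.25904609476182733
[[0.57, 0.0717, 0.05], [0.563, -0.024, 0.05]] 85.77863769651775 0.09594682822758709
[[0.5953, 0.0716, 0.05], [0.5869, -0.0279, 0.05]] 85.18311340074325 0.0998484737872306
[[0.5475, 0.0757, 0.05], [0.5389, -0.0242, 0.05]] 85.05921092440255 0.10029928267075734
fit [0.56650378 0.02416075] 85.45243611996635 -0.04733179201863696 0.04611008023771734 [0.56645535 0.02355181]
side fit 9 [0.56816473 0.00703941] 85.59141511554395 -0.015003249139754272 0.0513333383190536
rest yaw 101.44225505519405 centre [0.47425 0.20385]
-30 22 b [-0.0127  0.0176] z by b: [(-15, 0.0702), (-10, 0.0694), (-5, 0.0675), (0, 0.069), (5, 0.0681), (10, 0.0678), (15, 0.0687), (20, 0.0697)]
-25 27 b [-0.0125  0.0194] z by b: [(-
[... 665 characters left out ...]
6), (15, 0.0812), (20, 0.0715)]
0 34 b [-0.0163  0.0211] z by b: [(-20, 0.0746), (-15, 0.0732), (-10, 0.0524), (-5, 0.0449), (0, 0.0418), (5, 0.0432), (10, 0.0425), (15, 0.0789), (20, 0.0682)]
5 30 b [-0.0158  0.0215] z by b: [(-15, 0.0624), (-10, 0.0495), (-5, 0.0413), (5, 0.0394), (10, 0.0484), (15, 0.0733), (20, 0.0657)]
10 21 b [-0.0146  0.0208] z by b: [(-15, 0.062), (-10, 0.0525), (-5, 0.0496), (10, 0.0487), (15, 0.0668), (20, 0.0636)]
15 24 b [-0.0161  0.0205] z by b: [(-20, 0.0617), (-15, 0.0617), (-10, 0.0575), (-5, 0.0526), (10, 0.0554), (15, 0.0554), (20, 0.063)]
20 10 b [-0.0155  0.0192] z by b: [(-15, 0.0601), (-10, 0.0523), (-5, 0.0537), (10, 0.0548), (15, 0.056), (20, 0.0596)]
```

View pics/restside.png

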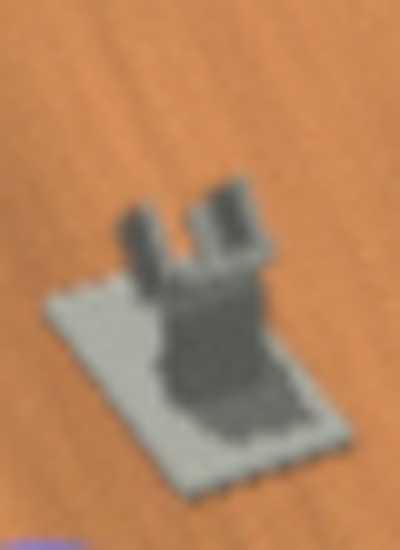

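```bash
python3 - <<'E'
from h import *
c=np.array([.47425,.20385]);th=np.radians(101.44);ux=np.array([np.cos(th),np.sin(th)]);uy=np.array([-ux[1],ux[0]])
for n in("top","side"):
    d=dict(np.load(n+"0.npz"));P=cloud(d);hsv=cv2.cvtColor(d["frame"],cv2.COLOR_RGB2HSV)
    print(n,"cam",-d["R"].T@d["t"])
    a=(P[...,:2]-c)@ux;b=(P[...,:2]-c)@uy;z=P[...,2]
    near=(abs(a)<.07)&(abs(b)<.05)
    grey=near&(hsv[...,1]<75)
    base=grey&(z<.02);print("base z",np.nanmedian(z[base]),"table z",np.nanmedian(z[near&~grey]))
    # base edges: per a-bin and b-range percentiles, using plane 4mm re-projected pixel points
    pt=np.argwhere(base)[:,::-1];W=plane(d,pt,.004)[:,:2]-c;A=W@ux;B=W@uy
    print("base A",A.min(),A.max(),"B",B.min(),B.max())
    rr=cv2.minAreaRect(plane(d,pt,.004)[:,:2].astype(np.float32));print(rr)
    # cheek region
    k=grey&(z>.055)&(a>-.012)&(a<.012)
    print("cheek b",np.sort((b[k]*1000).round(1))[[0,1,2,3,4,-5,-4,-3,-2,-1]])
    h=np.histogram(b[k]*1000,bins=np.arange(-26,28,2));print(list(zip(h[1].astype(int).tolist(),h[0].tolist())))
    fl=grey&(z>.03)&(abs(b-.0015)<.008)&(a>-.026)&(a<.0)
    f=np.polyfit(a[fl],z[fl],1);print("floor",f, "z at -12mm",np.polyval(f,-.012))
    st=grey&(z>.03)&(a>.008);print("stop gap b",np.histogram(b[st]*1000,bins=np.arange(-26,28,2))[0])
E
```

```text
top cam [0.27525543 0.00569385 1.16229586]
base z 0.0062054760412944 table z 0.00020390611475862297
base A -0.055033435135651405 0.05438471718974614 B -0.029758353908246698 0.03359306300933797
((0.4723772406578064, 0.20311325788497925), (0.06330838054418564, 0.10934105515480042), 11.577157020568848)
cheek b [-17.3 -16.9 -15.9 -15.8 -15.8  21.1  21.1  21.2  21.4  21.7]
[(-26, 0), (-24, 0), (-22, 0), (-20, 0), (-18, 2), (-16, 8), (-14, 16), (-12, 6), (-10, 0), (-8, 1), (-6, 1), (-4, 1), (-2, 1), (0, 0), (2, 1), (4, 1), (6, 2), (8, 1), (10, 0), (12, 2), (14, 0), (16, 6), (18, 12), (20, 15), (22, 0), (24, 0)]
floor [-0.97823372  0.04616785] z at -12mm 0.05790665871244631
stop gap b [ 0  0  0  0  3  2 10  6  4  5 11  0  0  0  0  0  0  5  5  1  1  4  4  8
  0  0]
side cam [ 0.23434201 -0.7081208   0.80804951]
base z 0.006577934140146069 table z 0.0006184283911835897
base A -0.05392920003933762 0.05871140648416522 B -0.043485804118922035 0.03018819437883261
((0.4802102744579315, 0.2075604647397995), (0.07334116101264954, 0.11246736347675323), 11.063972473144531)
cheek b [-18.8 -18.3 -18.3 -17.6 -16.7  18.7  18.7  18.7  18.9  19.6]
[(-26, 0), (-24, 0), (-22, 0), (-20, 3), (-18, 3), (-16, 12), (-14, 4), (-12, 0), (-10, 0), (-8, 0), (-6, 1), (-4, 0), (-2, 0), (0, 0), (2, 0), (4, 0), (6, 0), (8, 0), (10, 0), (12, 2), (14, 3), (16, 5), (18, 13), (20, 0), (22, 0), (24, 0)]
floor [-1.38146304  0.02273496] z at -12mm 0.03931251288480976
stop gap b [0 0 0 0 0 4 5 3 2 1 1 0 0 0 0 0 0 0 0 0 0 1 1 0 0 0]
```

```bash
cat >> h.py <<'E'
def down(yaw):  # tool z down, tool x at yaw (deg)
    c,s=np.cos(np.radians(yaw)),np.sin(np.radians(yaw))
    x=np.array([c,s,0]);z=np.array([0,0,-1.]);return np.c_[x,np.cross(z,x),z]
def cur():
    s=read_state();q=s["orientation"];return s["ee_pos"],Ro.from_quat(np.r_[q[1:],q[0]]).as_matrix(),s
def go(pos,R=None,label=""):
    p,R0,s=cur()
    if R is None:R=R0
    sh=R0.T@(np.asarray(pos)-p);rv=Ro.from_matrix(R0.T@R).as_rotvec(degrees=True)
    print(label,"shift",sh.round(4).tolist(),"rot",rv.round(2).tolist(),"rows>=",round(max(np.linalg.norm(sh)/.0625,np.linalg.norm(rv)/10.7),1))
def show(label=""):
    p,R0,s=cur();print(label,"t",round(s["time_s"],2),"p",p.round(4),"x",R0[:,0].round(3),"z",R0[:,2].round(3),"F",s["contact_force"].round(1),"g",round(s["grip_width"],3),"j",s["joints"].round(2))
E
python3 - <<'E'
from h import *
go((.47,.22,.2),down(45))
E
```

```text
shift [-0.3189, 0.3782, 0.0306] rot [0.01, 0.12, 26.85] rows>= 7.9
```

```bash
python3 -m pendant '[[[-0.03,0.036,0.003],[0,0,3]],[[-0.07,0.083,0.007],[0,0,7]],[[-0.11,0.13,0.011],[0,0,12]],[[-0.15,0.177,0.015],[0,0,16]],[[-0.19,0.225,0.018],[0,0,20]]]' 1
python3 - <<'E'
from h import *
show();go((.47,.20,.2),down(35));go((.451,-.3118,.15),down(19.5))
E
```

```text
time_s: 0.72
ee_pos: [0.3652, 0.3889, 0.2127]
orientation: [0.0, 0.9, 0.436, -0.0]
contact_force: [1.8, 0.4, -0.2]
grip_width: 1.0
 t 0.72 p [0.3652 0.3889 0.2127] x [ 0.619  0.785 -0.001] z [-0. -0. -1.] F [ 1.8  0.4 -0.2] g 1.0 j [ 0.63 -0.01  1.94 -0.    1.21 -0.28]
 shift [-0.0834, 0.1993, 0.0128] rot [0.0, 0.03, 16.75] rows>= 3.5
 shift [-0.4971, 0.5012, 0.063] rot [0.01, 0.03, 32.25] rows>= 11.3
```

```bash
python3 -m pendant '[[[-0.024,0.057,0.002],[0,0,5]],[[-0.053,0.118,0.005],[0,0,9]],[[-0.084,0.17,0.01],[0,0,13]],[[-0.124,0.217,0.015],[0,0,17]],[[-0.17,0.256,0.02],[0,0,21]]]' 1
python3 - <<'E'
from h import *
show();go((.451,-.3118,.12),down(19.5))
E
```

```text
time_s: 1.35
ee_pos: [0.4613, 0.0976, 0.1931]
orientation: [0.0, 0.964, 0.265, 0.0]
contact_force: [0.7, -0.9, 0.2]
grip_width: 0.998
 t 1.35 p [0.4613 0.0976 0.1931] x [0.86  0.511 0.   ] z [ 0. -0. -1.] F [ 0.7 -0.9  0.2] g 0.998 j [-0.01 -0.14  2.1  -0.    1.18 -0.54]
 shift [-0.218, 0.3467, 0.0731] rot [0.01, -0.0, 11.22] rows>= 6.7
```

```bash
python3 -m pendant '[[[-0.032,0.052,0.008],[0,0,2]],[[-0.064,0.103,0.018],[0,0,4]],[[-0.096,0.154,0.028],[0,0,6]],[[-0.128,0.205,0.038],[0,0,8]],[[-0.16,0.256,0.048],[0,0,10]]]' 1
python3 -m pendant '[[[-0.029,0.046,0.012],[0,0,1.2]],[[-0.058,0.091,0.025],[0,0,1.2]],[[-0.058,0.091,0.055],[0,0,1.2]],[[-0.058,0.091,0.075],[0,0,1.2]],[[-0.058,0.091,0.075],[0,0,1.2]]]' 1
python3 - <<'E'
from h import *
show();go((.451,-.3118,.003),down(19.5))
E
```

```text
time_s: 1.98
ee_pos: [0.4544, -0.204, 0.1449]
orientation: [-0.0, 0.984, 0.18, 0.0]
contact_force: [0.7, 0.7, 0.6]
grip_width: 1.002
time_s: 2.6
ee_pos: [0.4317, -0.3066, 0.0681]
orientation: [-0.002, 0.985, 0.17, -0.001]
contact_force: [-0.2, 0.2, 0.7]
grip_width: 1.003
 t 2.6 p [ 0.4317 -0.3066  0.0681] x [ 0.942  0.336 -0.002] z [-0.004  0.004 -1.   ] F [-0.2  0.2  0.7] g 1.003 j [-0.81  0.17  2.04  0.    0.93 -1.15]
 shift [0.0166, 0.0117, 0.065] rot [-0.28, 0.13, 0.12] rows>= 1.1
```

```bash
python3 -m pendant '[[[0.0085,0.006,0],[0,0,0]],[[0.0166,0.0117,0.0],[-0.2,0.1,0.1]],[[0.0166,0.0117,0.01],[-0.2,0.1,0.1]],[[0.0166,0.0117,0.02],[-0.2,0.1,0.1]],[[0.0166,0.0117,0.02],[-0.2,0.1,0.1]]]' 1
python3 - <<'E'
from h import *
show();go((.451,-.3118,.003),down(19.5))
for n in("side","top"):
    d=get_image(n);sh=(.431,-.2552,.011)
    p=proj(d,[sh,(.451,-.3118,.022)]);print(n,p.round(1).tolist())
    u,v=p[1].astype(int);im=d["frame"][max(0,v-50):v+50,u-60:u+60,::-1].copy()
    cv2.imwrite(f"pics/{n}1.png",cv2.resize(im,None,fx=5,fy=5,interpolation=2))
E
```

```text
time_s: 3.22
ee_pos: [0.4517, -0.3123, 0.0487]
orientation: [0.0, 0.985, 0.17, 0.0]
contact_force: [-0.3, 0.1, 0.7]
grip_width: 1.002
 t 3.23 p [ 0.4517 -0.3123  0.0487] x [0.942 0.335 0.   ] z [ 0. -0. -1.] F [-0.3  0.1  0.7] g 1.002 j [-0.79  0.24  2.    0.    0.9  -1.13]
 shift [-0.0006, -0.0007, 0.0457] rot [0.02, -0.01, 0.05] rows>= 0.7
side [[270.1, 289.6], [286.0, 305.1]]
top [[356.4, 216.7], [379.1, 208.6]]
```

View pics/side1.png

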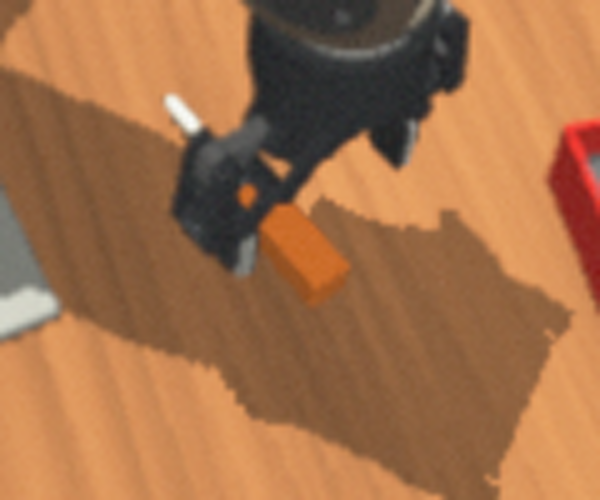

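View pics/top1.png

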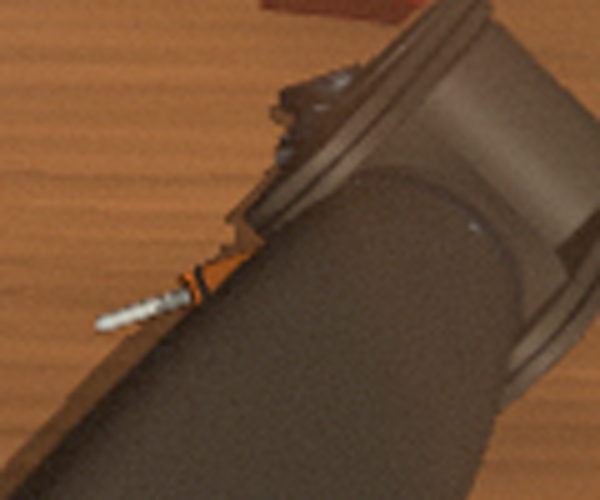

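The pin handle lies between the open fingers (side crop ~ (300,260)); the grasp is in line. Descend and close.

```bash
python3 -m pendant '[[[0,0,0.012],[0,0,0]],[[0,0,0.025],[0,0,0]],[[0,0,0.037],[0,0,0]],[[0,0,0.045],[0,0,0]],[[0,0,0.045],[0,0,0]]]' 1
python3 -m pendant '[[[0,0,0],[0,0,0]],[[0,0,0],[0,0,0]],[[0,0,0],[0,0,0]],[[0,0,0],[0,0,0]],[[0,0,0],[0,0,0]]]' -1
python3 -c "
from h import *
show()"
```

```text
time_s: 3.95
ee_pos: [0.4524, -0.3129, 0.0043]
orientation: [0.001, 0.985, 0.17, 0.001]
contact_force: [0.6, 0.2, -0.2]
grip_width: 1.0
time_s: 4.58
ee_pos: [0.4534, -0.3139, 0.0061]
orientation: [0.002, 0.985, 0.17, 0.002]
contact_force: [0.5, 0.7, 2.5]
grip_width: 0.242
 t 4.58 p [ 0.4534 -0.3139  0.0061] x [0.942 0.335 0.003] z [ 0.004 -0.004 -1.   ] F [0.5 0.7 2.5] g 0.242 j [-0.79  0.31  2.01  0.    0.81 -1.13]
```

```bash
python3 -m pendant '[[[0,0,-0.03],[0,0,0]],[[0,0,-0.08],[0,0,0]],[[0,0,-0.13],[0,0,0]],[[0,0,-0.18],[0,0,0]],[[0,0,-0.2],[0,0,0]]]'
cat >> h.py <<'E'
YR=101.5;SEAT=np.array([.4708,.2133,.05])
def rest(sh,off,dn=0,up=0,back=0):
    """sh: shoulder x minus TCP along pin (m, side grip); off: TCP beyond axis along tool z"""
    u=np.array([np.cos(np.radians(YR)),np.sin(np.radians(YR)),0]);k=np.sqrt(.5)
    px=u*k+[0,0,-k];pz=u*k+[0,0,k]
    R=np.c_[np.cross(-px,-pz),-px,-pz]
    return SEAT-px*(sh+back)-pz*off+pz*up,R
E
python3 - <<'E'
from h import *
show();p,R=rest(.0628,.0049,up=.08,back=.02);print(p)
go(p,R)
p0,R0,_=cur()
for n in("side","top"):
    d=get_image(n)
    sh=p0-R0[:,1]*.0628-R0[:,2]*.0049;tip=sh-R0[:,1]*.05
    q=proj(d,[sh,tip]);print(n,q.round(1).tolist())
    im=d["frame"][:,:,::-1].copy()
    for a in q.astype(int):cv2.circle(im,tuple(a.tolist()),1,(255,0,255),-1)
    u,v=q[0].astype(int);cv2.imwrite(f"pics/{n}2.png",cv2.resize(im[max(0,v-60):v+60,u-60:u+60],None,fx=5,fy=5,interpolation=2))
E
```

```text
time_s: 5.2
ee_pos: [0.4532, -0.3137, 0.209]
orientation: [0.004, 0.985, 0.17, 0.003]
contact_force: [-0.0, 0.1, -0.9]
grip_width: 0.237
 t 5.2 p [ 0.4532 -0.3137  0.209 ] x [0.942 0.335 0.004] z [ 0.007 -0.007 -1.   ] F [-0.   0.1 -0.9] g 0.237 j [-0.79  0.03  1.91 -0.    1.19 -1.13]
[0.4718855  0.20796458 0.16165216]
 shift [0.1921, -0.4857, 0.044] rot [-44.46, -3.41, 7.53] rows>= 8.4
side [[275.7, 236.9], [261.2, 222.4]]
top [[377.1, 203.7], [355.4, 211.2]]
```

View pics/side2.png

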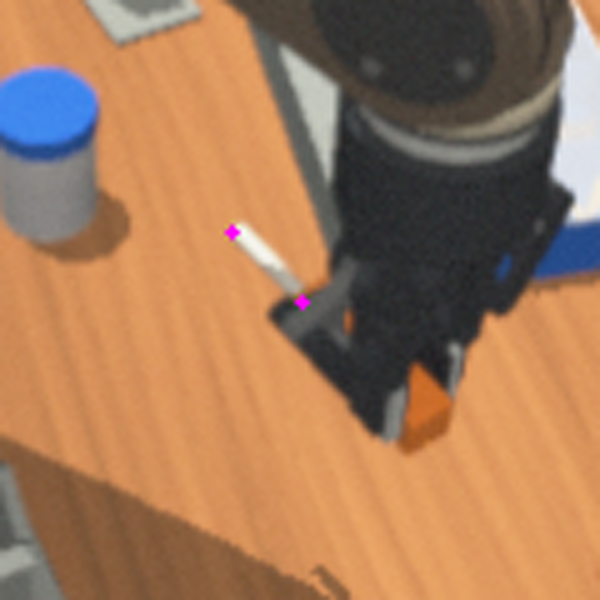

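View pics/top2.png

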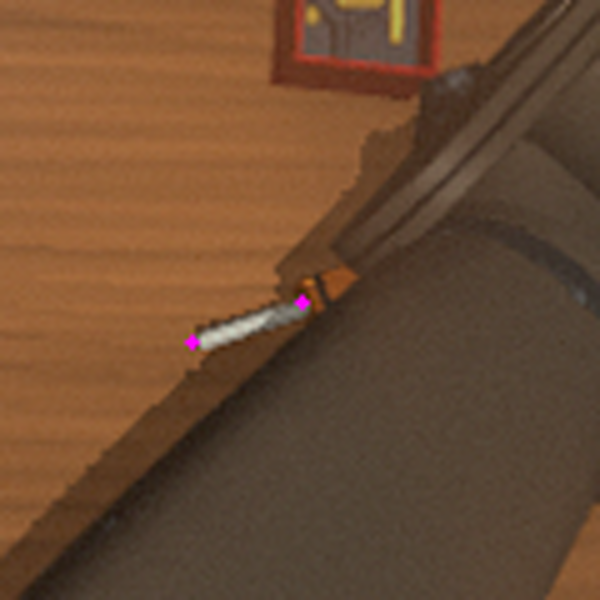

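```bash
python3 -m pendant '[[[0.022,-0.056,-0.008],[-4,0,0.5]],[[0.044,-0.112,-0.016],[-8,0,1]],[[0.066,-0.168,-0.024],[-13,-0.5,2]],[[0.088,-0.224,-0.032],[-18,-1,3]],[[0.11,-0.28,-0.04],[-23,-1.7,4]]]'
python3 - <<'E'
from h import *
show();p,R=rest(.062,.0049,up=.07,back=.02);go(p,R)
E
```

```text
time_s: 5.92
ee_pos: [0.4608, -0.0103, 0.243]
orientation: [0.202, 0.97, 0.131, 0.02]
contact_force: [1.8, 0.5, -1.5]
grip_width: 0.237
 t 5.92 p [ 0.4608 -0.0103  0.243 ] x [ 0.965  0.263 -0.014] z [ 0.092 -0.386 -0.918] F [ 1.8  0.5 -1.5] g 0.237 j [-0.03 -0.23  2.12 -0.43  1.17 -0.15]
 shift [0.069, -0.2196, 0.001] rot [-21.61, -1.44, 3.6] rows>= 3.7
```

```bash
python3 -m pendant '[[[0.016,-0.052,-0.005],[-5,0,1]],[[0.034,-0.107,-0.01],[-11,-0.7,2]],[[0.052,-0.16,-0.008],[-17,-1,3]],[[0.069,-0.2196,0],[-21.6,-1.4,3.6]],[[0.069,-0.2196,0.001],[-21.6,-1.4,3.6]]]'
python3 - <<'E'
from h import *
show();p,R=rest(.062,.0049,up=.03,back=.01);go(p,R)
p0,R0,_=cur()
for n in("side","top"):
    d=get_image(n)
    sh=p0-R0[:,1]*.062-R0[:,2]*.0049;tip=sh-R0[:,1]*.05
    q=proj(d,[sh,tip]);print(n,q.round(1).tolist())
    im=d["frame"][:,:,::-1].copy()
    for a in q.astype(int):cv2.circle(im,tuple(a.tolist()),0,(255,0,255),-1)
    u,v=q[0].astype(int);cv2.imwrite(f"pics/{n}3.png",cv2.resize(im[max(0,v-60):v+60,u-60:u+60],None,fx=5,fy=5,interpolation=2))
E
```

```text
time_s: 6.55
ee_pos: [0.4704, 0.2021, 0.1467]
orientation: [0.382, 0.918, 0.099, 0.033]
contact_force: [0.3, -0.6, -1.9]
grip_width: 0.245
 t 6.55 p [0.4704 0.2021 0.1467] x [ 0.978  0.206 -0.015] z [ 0.136 -0.695 -0.706] F [ 0.3 -0.6 -1.9] g 0.245 j [ 0.53  0.25  1.93 -0.75  1.36  0.64]
 shift [0.0029, -0.0041, 0.0355] rot [0.06, 0.31, 0.9] rows>= 0.6
side [[230.8, 140.3], [226.2, 143.5]]
top [[152.1, 195.8], [141.2, 201.2]]
```

View pics/side3.png

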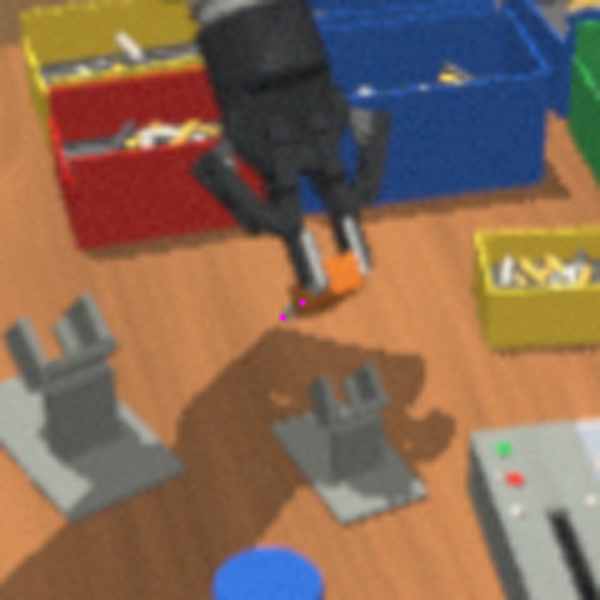

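View pics/top3.png

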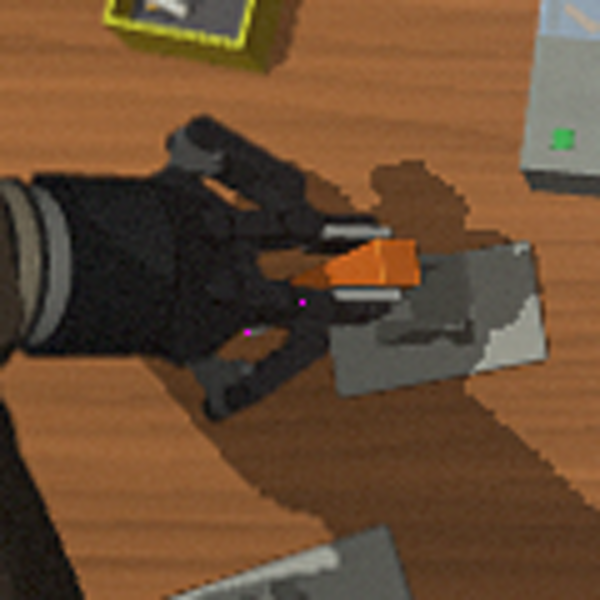

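```bash
python3 -m pendant '[[[0.001,-0.001,0.01],[0,0,0.3]],[[0.002,-0.003,0.02],[0,0,0.6]],[[0.003,-0.004,0.03],[0,0.3,0.9]],[[0.003,-0.004,0.0355],[0,0.3,0.9]],[[0.003,-0.004,0.0355],[0,0.3,0.9]]]'
python3 - <<'E'
from h import *
show();p,R=rest(.062,.0049,up=.003,back=.003);go(p,R)
p0,R0,_=cur()
for n in("side","top"):
    d=get_image(n)
    sh=p0-R0[:,1]*.062-R0[:,2]*.0049;tip=sh-R0[:,1]*.05
    q=proj(d,[sh,tip]);print(n,q.round(1).tolist())
    im=d["frame"][:,:,::-1].copy()
    u,v=q[0].astype(int);cv2.imwrite(f"pics/{n}4.png",cv2.resize(im[max(0,v-30):v+30,u-30:u+40],None,fx=10,fy=10,interpolation=2))
E
```

```text
time_s: 7.28
ee_pos: [0.4817, 0.1782, 0.128]
orientation: [0.379, 0.92, 0.086, 0.044]
contact_force: [0.5, -0.1, -0.9]
grip_width: 0.238
 t 7.28 p [0.4817 0.1782 0.128 ] x [0.981 0.192 0.016] z [ 0.147 -0.69  -0.709] F [ 0.5 -0.1 -0.9] g 0.238 j [ 0.49  0.26  1.96 -0.78  1.29  0.67]
 shift [-0.0042, -0.0158, 0.0312] rot [-0.13, -0.36, -0.94] rows>= 0.6
side [[236.6, 148.4], [232.2, 151.1]]
top [[163.7, 191.9], [152.4, 196.7]]
```

View pics/side4.png

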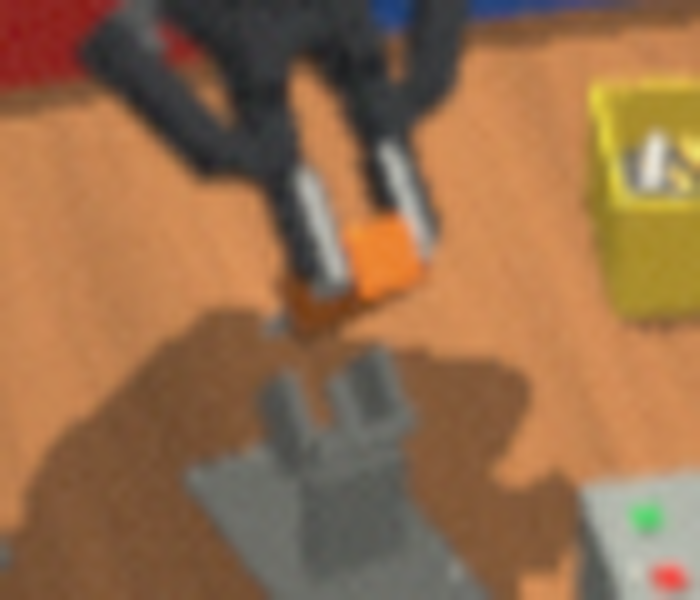

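View pics/top4.png

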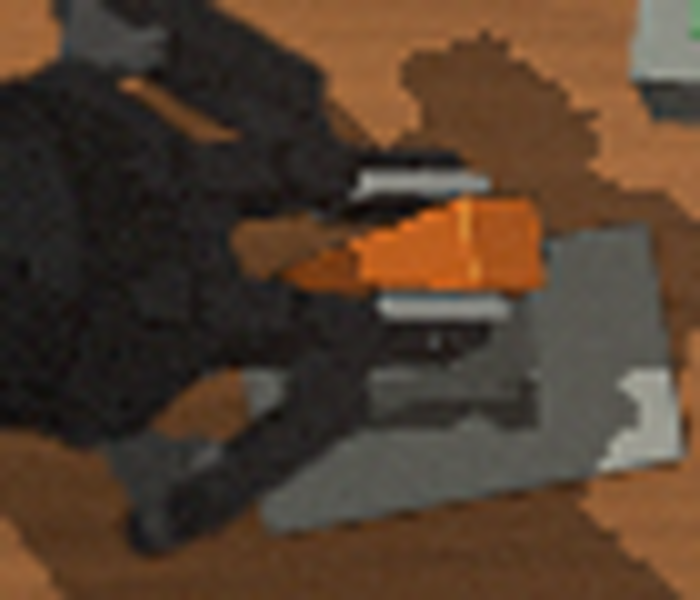

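```bash
python3 - <<'E'
from h import *
show();p,R=rest(.062,.0049,up=.003,back=.003);go(p,R);p,R=rest(.062,.0049,up=.02,back=.006);go(p,R)
E
```

```text
t 7.38 p [0.482  0.1789 0.1284] x [0.981 0.193 0.017] z [ 0.148 -0.69  -0.709] F [ 0.7  0.  -0.8] g 0.243 j [ 0.49  0.26  1.96 -0.78  1.29  0.67]
 shift [-0.0047, -0.0157, 0.032] rot [-0.14, -0.44, -0.95] rows>= 0.6
 shift [-0.0045, -0.0128, 0.0149] rot [-0.14, -0.44, -0.95] rows>= 0.3
```

```bash
python3 -m pendant '[[[-0.0015,-0.004,0.005],[0,0,-0.4]],[[-0.003,-0.009,0.01],[0,-0.3,-0.9]],[[-0.0045,-0.0128,0.0149],[-0.1,-0.4,-0.9]],[[-0.0045,-0.0128,0.0149],[-0.1,-0.4,-0.9]],[[-0.0045,-0.0128,0.0149],[-0.1,-0.4,-0.9]]]'
python3 - <<'E'
from h import *
show();p,R=rest(.062,.0049,up=.003,back=.003);go(p,R)
p0,R0,_=cur()
sh=p0-R0[:,1]*.062-R0[:,2]*.0049;
d=get_image("side");q=proj(d,[sh]);im=d["frame"][:,:,::-1].copy()
u,v=q[0].astype(int);cv2.imwrite(f"pics/side5.png",cv2.resize(im[max(0,v-30):v+30,u-30:u+40],None,fx=10,fy=10,interpolation=2))
d=get_image("top")
q=proj(d,[sh]);im=d["frame"][:,:,::-1].copy()
u,v=q[0].astype(int);cv2.imwrite(f"pics/top5.png",cv2.resize(im[max(0,v-30):v+30,u-30:u+40],None,fx=10,fy=10,interpolation=2))
E
```

```text
time_s: 8.0
ee_pos: [0.4781, 0.1768, 0.1085]
orientation: [0.38, 0.919, 0.093, 0.039]
contact_force: [0.8, 0.4, -1.9]
grip_width: 0.244
 t 8.0 p [0.4781 0.1768 0.1085] x [0.98  0.199 0.001] z [ 0.141 -0.692 -0.707] F [ 0.8  0.4 -1.9] g 0.244 j [ 0.49  0.29  1.97 -0.79  1.27  0.69]
 shift [0.0001, -0.0027, 0.0169] rot [-0.03, -0.03, -0.02] rows>= 0.3
```

View pics/side5.png

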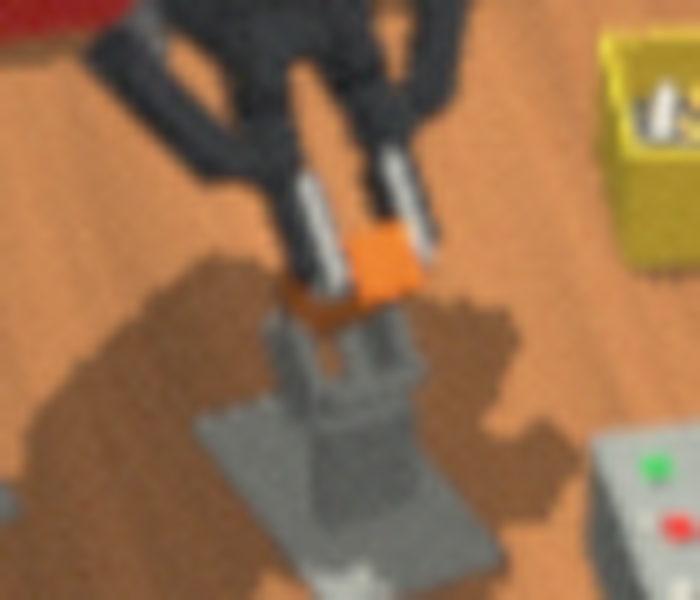

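View pics/top5.png

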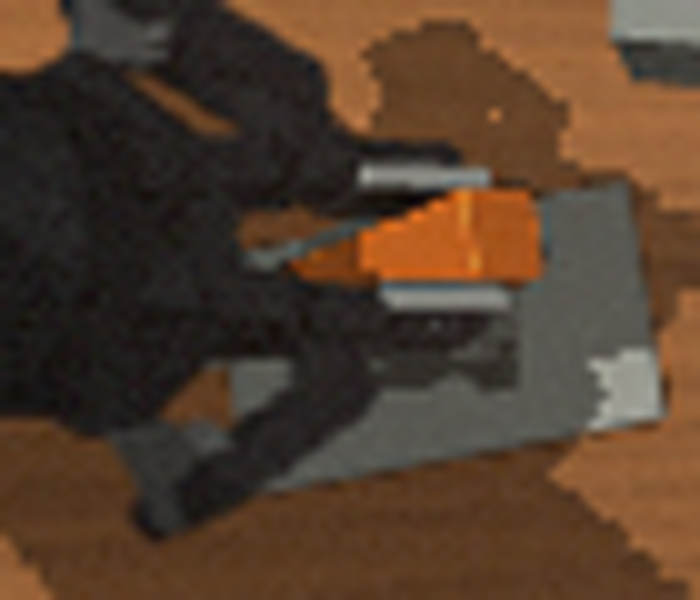

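```bash
python3 - <<'E'
from h import *
c=np.array([.47425,.20385]);th=np.radians(101.5);ux=np.array([np.cos(th),np.sin(th)]);uy=np.array([-ux[1],ux[0]])
p0,R0,_=cur();sh=p0-R0[:,1]*.062-R0[:,2]*.0049
print("pred shoulder a,b",((sh[:2]-c)@ux).round(4),((sh[:2]-c)@uy).round(4))
for n in("top","side"):
    d=get_image(n);P=cloud(d);hsv=cv2.cvtColor(d["frame"],cv2.COLOR_RGB2HSV)
    m=cv2.inRange(hsv,(5,150,60),(20,255,255))>0
    a=(P[...,:2]-c)@ux;b=(P[...,:2]-c)@uy;z=P[...,2]
    k=m&(abs(a)<.08)&(abs(b)<.04)&(z>.05)
    print(n,k.sum(),"b pct",np.percentile(b[k]*1000,[1,5,50,95,99]).round(1),"hist",np.histogram(b[k]*1000,bins=np.arange(-20,24,2))[0])
    g=(hsv[...,1]<75)&(z>.055)&(z<.09)&(a>-.012)&(a<.015)&(abs(b)<.024)
    print(" cheek",np.histogram(b[g]*1000,bins=np.arange(-24,26,2))[0])
E
```

```text
pred shoulder a,b 0.02 0.0014
top 170 b pct [-30.8  -6.2   1.9  14.   14.8] hist [ 0  0  0  1  0  1  5 19 23 17 17 17 15 15 10  9  9  9  0  0  0]
 cheek [ 0  0  0  1  5  0  0  0  0  0  0  0  0  0  0  0  0  0  0  0  0  2 14  0]
side 68 b pct [-9.4 -8.3  6.2 13.2 20.2] hist [ 0  0  0  0  1  3  2  4  6  2  6  5  5  5  3 11 13  0  1  0  0]
 cheek [ 0  0  3  4 10  1  0  1  0  1  0  0  0  0  0  0  0  1  0  3  9 11  0  0]
```

```bash
python3 -m pendant '[[[0.001,-0.001,0.005],[0,0,0]],[[0.001,-0.002,0.01],[0,0,0]],[[0.001,-0.0027,0.014],[0,0,0]],[[0.001,-0.0027,0.017],[0,0,0]],[[0.001,-0.0027,0.017],[0,0,0]]]'
python3 - <<'E'
from h import *
show();p,R=rest(.062,.0049);go(p,R)
p0,R0,_=cur()
sh=p0-R0[:,1]*.062-R0[:,2]*.0049;
for n in("side","top"):
    d=get_image(n);q=proj(d,[sh]);im=d["frame"][:,:,::-1].copy()
    u,v=q[0].astype(int);cv2.imwrite(f"pics/{n}6.png",cv2.resize(im[max(0,v-30):v+30,u-30:u+40],None,fx=10,fy=10,interpolation=2))
E
```

```text
time_s: 8.82
ee_pos: [0.4809, 0.1668, 0.0943]
orientation: [0.381, 0.919, 0.092, 0.038]
contact_force: [-0.5, 0.2, -1.2]
grip_width: 0.241
 t 8.82 p [0.4809 0.1668 0.0943] x [0.98  0.199 0.   ] z [ 0.141 -0.693 -0.707] F [-0.5  0.2 -1.2] g 0.241 j [ 0.47  0.31  1.98 -0.8   1.24  0.7 ]
 shift [-0.0007, -0.003, 0.0026] rot [-0.03, 0.01, -0.01] rows>= 0.1
```

View pics/side6.png

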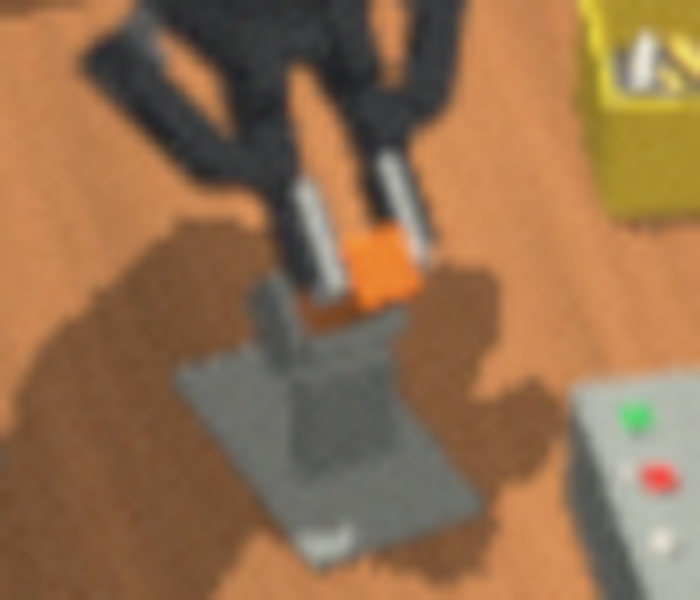

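View pics/top6.png

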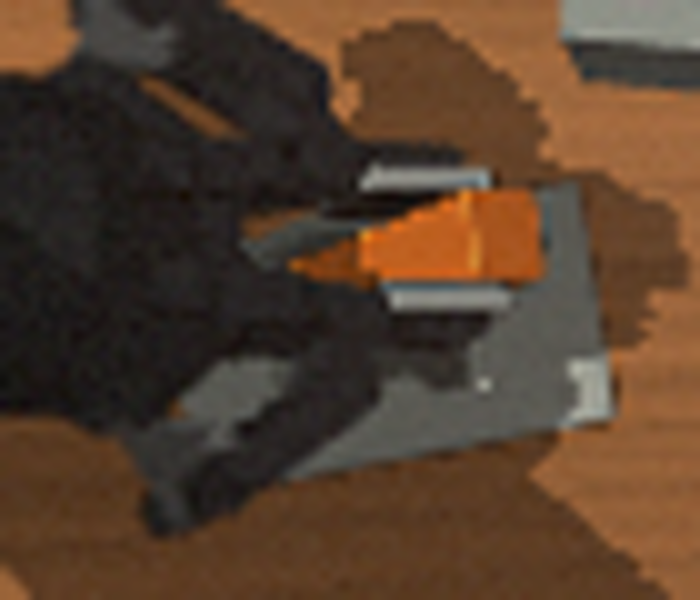

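```bash
python3 -m pendant '[[[0,-0.0005,0.0006],[0,0,0]],[[0,-0.001,0.0012],[0,0,0]],[[0,-0.0015,0.0018],[0,0,0]],[[0,-0.0015,0.0018],[0,0,0]],[[0,-0.0015,0.0018],[0,0,0]]]'
python3 -c "
from h import *
show()"
```

```text
time_s: 9.55
ee_pos: [0.4811, 0.1669, 0.0922]
orientation: [0.38, 0.919, 0.092, 0.039]
contact_force: [0.1, 0.4, -0.9]
grip_width: 0.242
 t 9.55 p [0.4811 0.1669 0.0922] x [0.98  0.199 0.001] z [ 0.141 -0.692 -0.708] F [ 0.1  0.4 -0.9] g 0.242 j [ 0.47  0.31  1.98 -0.8   1.24  0.7 ]
```

```bash
python3 -m pendant '[[[0,0,0],[0,0,0]],[[0,0,0],[0,0,0]],[[0,0,0],[0,0,0]],[[0,0,0],[0,0,0]],[[0,0,0],[0,0,0]]]' 1
python3 -m pendant '[[[0,0,-0.015],[0,0,0]],[[0,0,-0.05],[0,0,0]],[[0,0,-0.1],[0,0,0]],[[0,0,-0.14],[0,0,0]],[[0,0,-0.14],[0,0,0]]]' 1
python3 - <<'E'
from h import *
show()
for n in("side","top"):
    d=get_image(n);q=proj(d,[SEAT]);im=d["frame"][:,:,::-1].copy()
    u,v=q[0].astype(int);cv2.imwrite(f"pics/{n}7.png",cv2.resize(im[max(0,v-40):v+40,u-40:u+50],None,fx=8,fy=8,interpolation=2));np.savez(n+"7.npz",**d)
E
```

```text
time_s: 10.18
ee_pos: [0.4811, 0.1668, 0.0923]
orientation: [0.38, 0.919, 0.092, 0.039]
contact_force: [0.3, -0.0, 0.1]
grip_width: 1.001
time_s: 10.8
ee_pos: [0.4625, 0.2668, 0.195]
orientation: [0.379, 0.92, 0.093, 0.042]
contact_force: [-0.3, 0.2, 0.3]
grip_width: 1.0
 t 10.8 p [0.4625 0.2668 0.195 ] x [0.979 0.202 0.007] z [ 0.148 -0.689 -0.71 ] F [-0.3  0.2  0.3] g 1.0 j [ 0.63  0.26  1.82 -0.7   1.48  0.65]
```

View pics/side7.png

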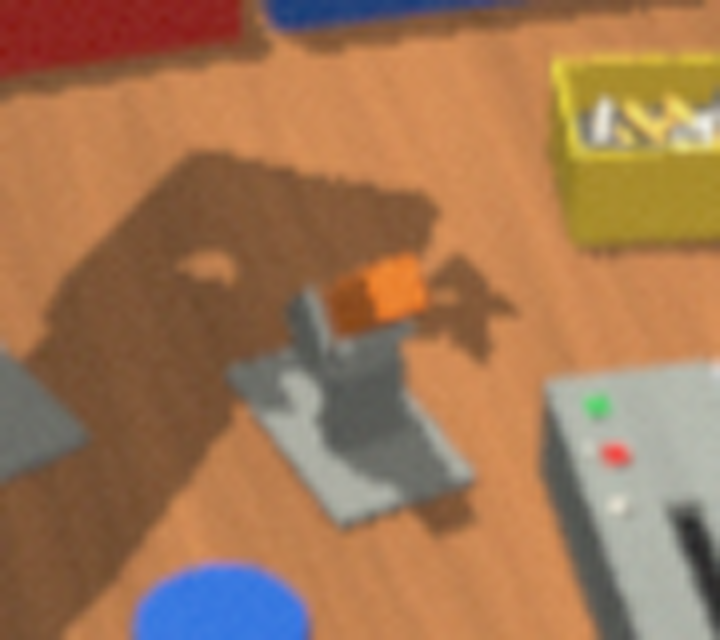

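View pics/top7.png

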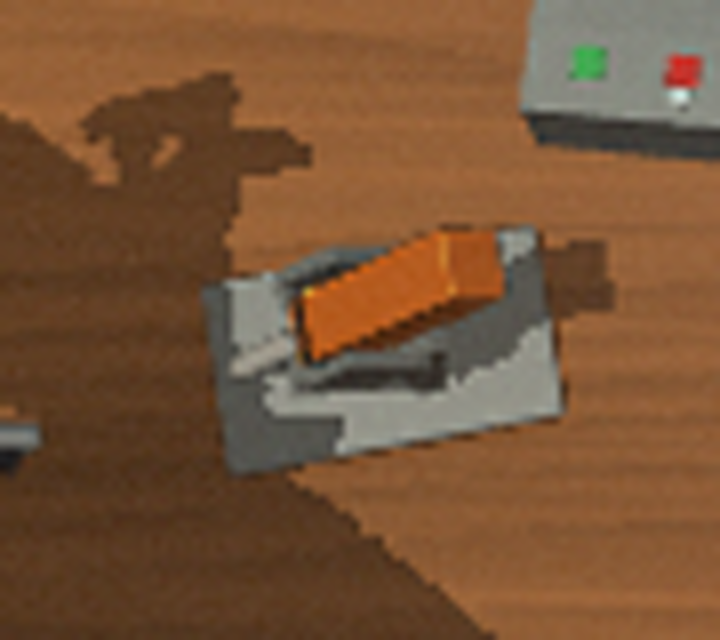

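```bash
python3 - <<'E'
from h import *
u=np.array([np.cos(np.radians(YR)),np.sin(np.radians(YR)),0]);px=(u+[0,0,-1])/2**.5;pz=(u+[0,0,1])/2**.5;py=np.cross(pz,px)
for n in("side","top"):
    d=dict(np.load(n+"7.npz"));P=cloud(d);hsv=cv2.cvtColor(d["frame"],cv2.COLOR_RGB2HSV)
    m=cv2.inRange(hsv,(5,150,60),(20,255,255))>0
    L=(P-SEAT)@np.c_[px,py,pz]
    k=m&(np.linalg.norm(P-SEAT,axis=-1)<.11);l=L[k]*1000
    print(n,k.sum(),np.percentile(l,[2,10,50,90,98],axis=0).round(1).tolist())
    top=l[l[:,2]>6]
    if len(top)>10:
        for a in(-70,-50,-30,-10):
            q=top[abs(top[:,0]-a)<8]
            if len(q):print(a,len(q),np.percentile(q,[5,50,95],axis=0).round(1).tolist())
    cs=[SEAT+px*a+py*b+pz*c for a in(-.08,0) for b in(-.011,.011) for c in(-.011,.011)]+[SEAT+px*.05]
    q=proj(d,cs);im=cv2.resize(d["frame"][:,:,::-1],None,fx=8,fy=8,interpolation=2)
    for w in q:cv2.circle(im,tuple((w*8+4).astype(int).tolist()),3,(255,0,255),-1)
    c=(q.mean(0)*8).astype(int);cv2.imwrite(f"pics/{n}8.png",im[c[1]-250:c[1]+250,c[0]-250:c[0]+250])
E
```

```text
side 343 [[-79.9, -91.8, -100.3], [-76.2, -67.8, -93.4], [-6.5, -3.3, -47.2], [42.0, 55.2, 4.8], [69.0, 83.5, 11.8]]
-70 13 [[-77.8, -11.1, 6.8], [-75.7, 0.9, 10.2], [-66.5, 9.0, 12.9]]
-50 4 [[-57.3, 8.5, 6.5], [-50.7, 8.8, 8.4], [-45.6, 9.1, 10.4]]
-30 1 [[-33.0, 8.6, 6.5], [-33.0, 8.6, 6.5], [-33.0, 8.6, 6.5]]
top 3402 [[-75.2, -89.2, -98.0], [-24.7, -71.3, -85.0], [32.9, 4.1, -26.9], [85.4, 71.4, 15.0], [98.3, 88.6, 27.3]]
-70 42 [[-77.6, -8.3, 8.7], [-69.9, 1.9, 11.7], [-63.1, 11.2, 14.0]]
-50 41 [[-57.1, -8.3, 9.2], [-49.9, 1.4, 12.3], [-43.0, 11.1, 13.6]]
-30 34 [[-37.1, -9.3, 8.8], [-29.9, 2.2, 11.6], [-23.8, 11.6, 13.6]]
-10 29 [[-16.7, -7.3, 9.5], [-10.9, 2.0, 12.0], [-4.1, 10.8, 14.1]]
```

View pics/top8.png

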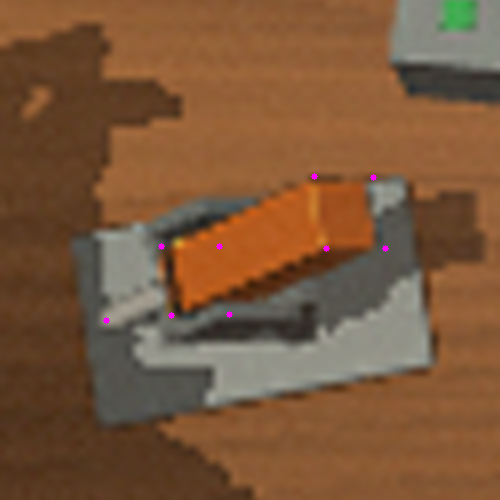

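View pics/side8.png

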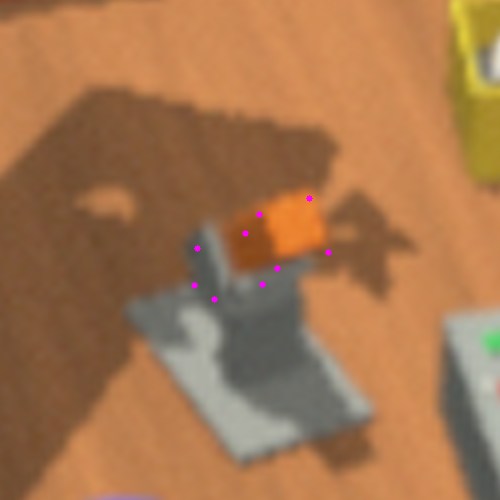

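```bash
cat >> h.py <<'E'
def axial(tcpx,up=0,side=0):
    u=np.array([np.cos(np.radians(YR)),np.sin(np.radians(YR)),0]);k=np.sqrt(.5)
    px=u*k+[0,0,-k];pz=u*k+[0,0,k];py=np.cross(pz,px)
    return SEAT+px*tcpx+pz*up+py*side,np.c_[-py,-pz,px]
E
python3 - <<'E'
from h import *
show();go((.475,.19,.26),down(11.5));
E
```

```text
t 10.9 p [0.461  0.264  0.1913] x [0.98  0.2   0.001] z [ 0.142 -0.692 -0.708] F [-0.4 -0.2 -0.7] g 0.997 j [ 0.63  0.26  1.83 -0.7   1.48  0.65]
 shift [-0.001, 0.1018, 0.0045] rot [44.95, -0.05, 0.03] rows>= 4.2
```

```bash
python3 -m pendant '[[[0,0.015,-0.005],[9,0,0]],[[0,0.04,-0.005],[19,0,0]],[[0,0.07,0],[29,0,0]],[[0,0.09,0.003],[38,0,0]],[[0,0.1,0.004],[45,0,0]]]' 1
python3 - <<'E'
from h import *
show();go(*axial(-.12,up=.001,side=.0008));
E
```

```text
time_s: 11.52
ee_pos: [0.4758, 0.1896, 0.2589]
orientation: [-0.002, 0.995, 0.099, 0.0]
contact_force: [-0.2, -0.7, -0.5]
grip_width: 1.003
 t 11.53 p [0.4758 0.1896 0.2589] x [0.981 0.196 0.   ] z [-0.     0.004 -1.   ] F [-0.2 -0.7 -0.5] g 1.003 j [ 0.18 -0.1   1.94  0.    1.3  -0.02]
 shift [-0.0009, 0.0605, 0.1231] rot [44.74, -0.09, -0.15] rows>= 4.2
```

```bash
python3 -m pendant '[[[0,0.03,0.01],[10,0,0]],[[0,0.055,0.03],[20,0,0]],[[-0.0005,0.06,0.065],[30,0,0]],[[-0.0009,0.0605,0.1],[40,0,0]],[[-0.0009,0.0605,0.115],[44.7,-0.1,-0.1]]]' 1
python3 - <<'E'
from h import *
show();go(*axial(-.043,up=.001,side=.0008));
p,R,_=cur()
for n in("side","top"):
    d=get_image(n);q=proj(d,[SEAT]);im=d["frame"][:,:,::-1].copy()
    u,v=q[0].astype(int);cv2.imwrite(f"pics/{n}9.png",cv2.resize(im[max(0,v-40):v+50,u-40:u+60],None,fx=7,fy=7,interpolation=2))
E
```

```text
time_s: 12.15
ee_pos: [0.4845, 0.1309, 0.1399]
orientation: [-0.381, 0.919, 0.09, -0.042]
contact_force: [0.2, 0.6, 0.5]
grip_width: 0.998
 t 12.15 p [0.4845 0.1309 0.1399] x [ 0.98   0.197 -0.008] z [-0.145  0.693 -0.706] F [0.2 0.6 0.5] g 0.998 j [-0.27  0.16  2.06  0.69  1.41 -0.76]
 shift [0.0025, 0.0036, 0.0796] rot [-0.1, 0.25, -0.41] rows>= 1.3
```

View pics/side9.png

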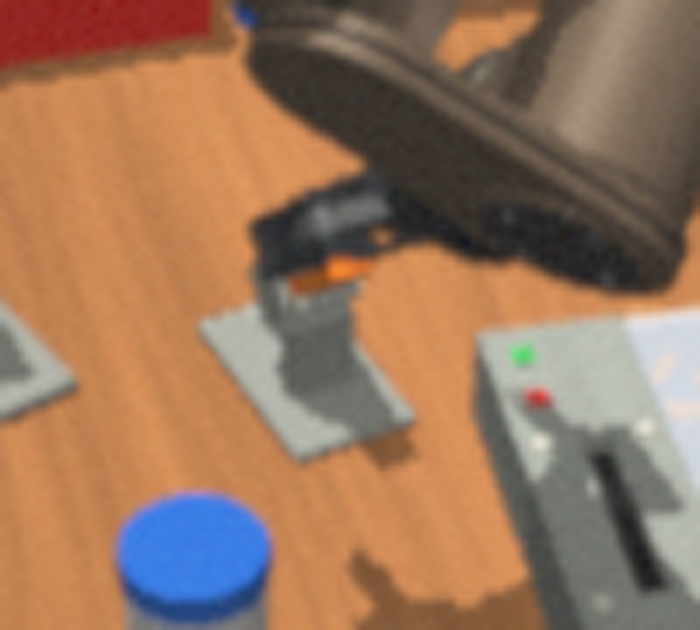

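View pics/top9.png

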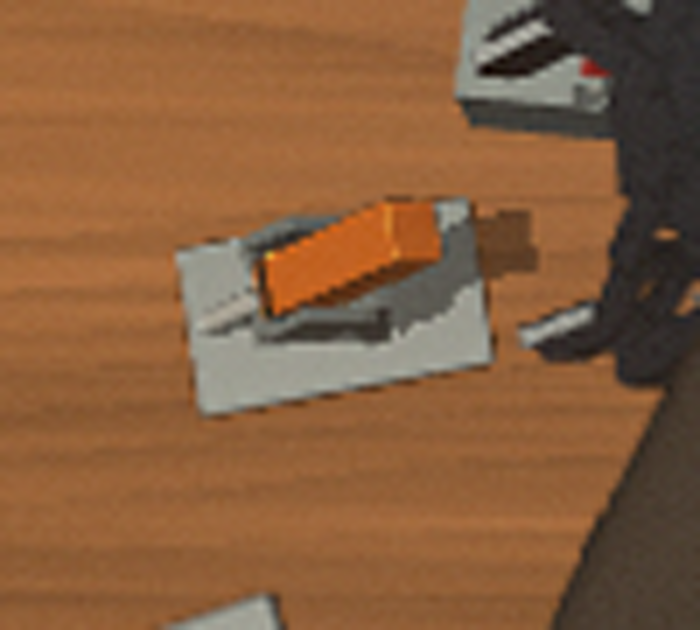

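```bash
python3 - <<'E'
from h import *
show();go(*axial(-.043,up=.001,side=.0008));
E
```

```text
t 12.25 p [0.4842 0.131  0.1394] x [ 0.98   0.198 -0.011] z [-0.147  0.691 -0.707] F [-0.2 -0.1  0.7] g 1.002 j [-0.27  0.16  2.06  0.69  1.4  -0.76]
 shift [0.003, 0.0033, 0.0791] rot [0.02, 0.36, -0.5] rows>= 1.3
```

```bash
python3 -m pendant '[[[0.003,0.0033,0.01],[0,0.3,-0.5]],[[0.003,0.0033,0.03],[0,0.3,-0.5]],[[0.003,0.0033,0.05],[0,0.3,-0.5]],[[0.003,0.0033,0.06],[0,0.3,-0.5]],[[0.003,0.0033,0.06],[0,0.3,-0.5]]]' 1
python3 - <<'E'
from h import *
show();go(*axial(-.043,up=.001,side=.0008));
for n in("side","top"):
    d=get_image(n);q=proj(d,[SEAT]);im=d["frame"][:,:,::-1].copy()
    u,v=q[0].astype(int);cv2.imwrite(f"pics/{n}10.png",cv2.resize(im[max(0,v-40):v+50,u-40:u+60],None,fx=7,fy=7,interpolation=2))
E
```

```text
time_s: 12.88
ee_pos: [0.4811, 0.173, 0.0985]
orientation: [-0.379, 0.92, 0.097, -0.036]
contact_force: [-0.1, -0.4, -0.5]
grip_width: 0.999
 t 12.88 p [0.4811 0.173  0.0985] x [0.979 0.206 0.008] z [-0.139  0.69  -0.71 ] F [-0.1 -0.4 -0.5] g 0.999 j [-0.2   0.21  2.09  0.74  1.29 -0.79]
 shift [-0.0029, 0.0038, 0.0207] rot [0.24, -0.06, 0.6] rows>= 0.3
```

View pics/top10.png

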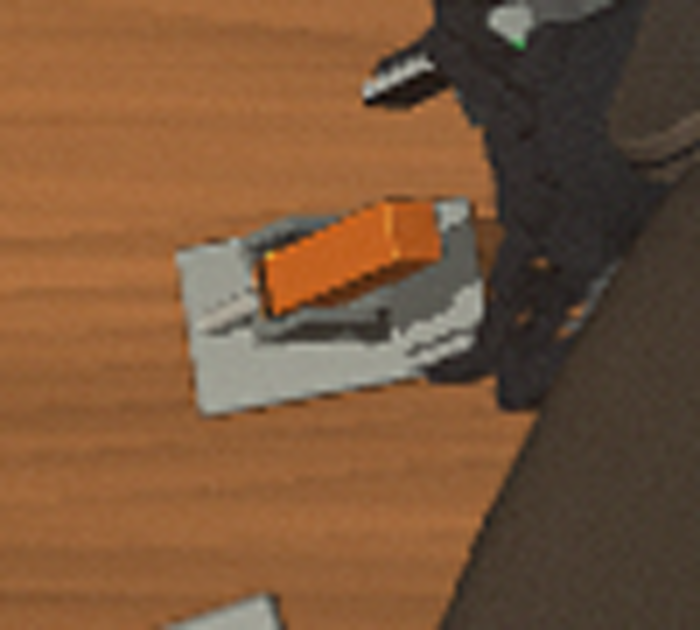

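```bash
python3 -m pendant '[[[-0.001,0.002,0.004],[0,0,0.3]],[[-0.002,0.004,0.009],[0.2,0,0.6]],[[-0.0029,0.004,0.015],[0.2,0,0.6]],[[-0.0029,0.004,0.0205],[0.2,0,0.6]],[[-0.0029,0.004,0.0205],[0.2,0,0.6]]]' 1
python3 - <<'E'
from h import *
show();go(*axial(-.043,up=.001,side=.0008));
E
```

```text
time_s: 13.6
ee_pos: [0.4765, 0.183, 0.0813]
orientation: [-0.381, 0.919, 0.092, -0.037]
contact_force: [-0.3, 1.2, 1.1]
grip_width: 0.997
 t 13.6 p [0.4765 0.183  0.0813] x [0.98  0.197 0.001] z [-0.139  0.693 -0.708] F [-0.3  1.2  1.1] g 0.997 j [-0.18  0.24  2.1   0.76  1.26 -0.79]
 shift [-0.0004, -0.0006, 0.0009] rot [0.04, -0.14, -0.05] rows>= 0.0
```

Aligned; close.

```bash
python3 -m pendant '[[[0,0,0],[0,0,0]],[[0,0,0],[0,0,0]],[[0,0,0],[0,0,0]],[[0,0,0],[0,0,0]],[[0,0,0],[0,0,0]]]' -1
python3 - <<'E'
from h import *
show();go(*axial(-.043,up=.001,side=.0008));
for n in("side","top"):
    d=get_image(n);q=proj(d,[SEAT]);im=d["frame"][:,:,::-1].copy()
    u,v=q[0].astype(int);cv2.imwrite(f"pics/{n}11.png",cv2.resize(im[max(0,v-40):v+50,u-40:u+60],None,fx=7,fy=7,interpolation=2))
E
```

```text
time_s: 14.22
ee_pos: [0.4773, 0.1826, 0.0819]
orientation: [-0.38, 0.92, 0.092, -0.037]
contact_force: [0.7, 0.4, 0.9]
grip_width: 0.25
 t 14.22 p [0.4773 0.1826 0.0819] x [0.981 0.196 0.003] z [-0.137  0.693 -0.708] F [0.7 0.4 0.9] g 0.25 j [-0.18  0.24  2.1   0.76  1.26 -0.79]
 shift [-0.001, -0.0006, 0.0017] rot [0.07, -0.23, -0.01] rows>= 0.0
```

View pics/top11.png

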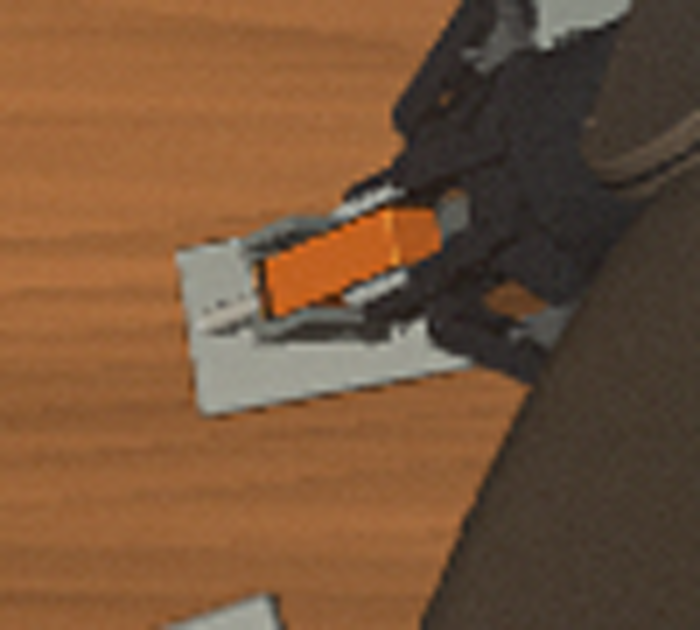

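View pics/side11.png

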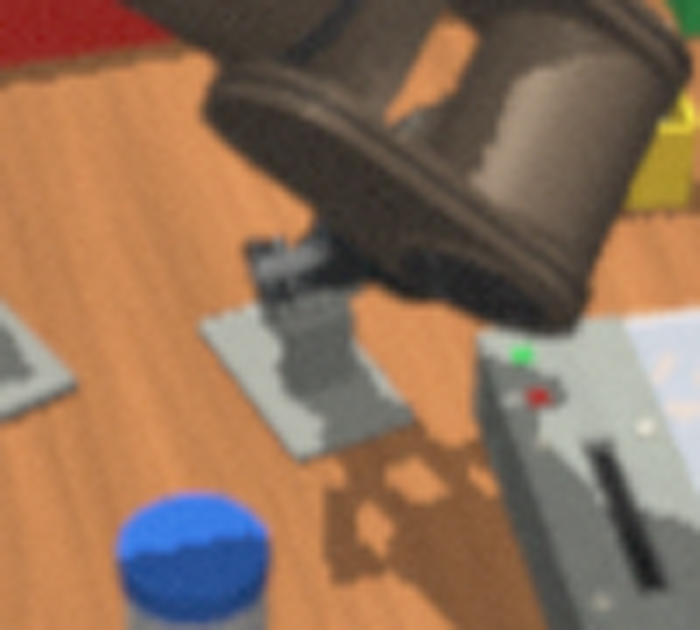

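```bash
python3 -m pendant '[[[0,-0.005,-0.001],[0,0,0]],[[0,-0.015,-0.002],[0,0,0]],[[0,-0.035,-0.012],[0,0,0]],[[0,-0.07,-0.04],[0,0,0]],[[0,-0.11,-0.08],[0,0,0]]]'
python3 - <<'E'
from h import *
show();go((.52,.06,.28),down(11.5))
E
```

```text
time_s: 14.95
ee_pos: [0.471, 0.2044, 0.2164]
orientation: [-0.381, 0.919, 0.092, -0.039]
contact_force: [1.2, 0.2, -1.5]
grip_width: 0.246
 t 14.95 p [0.471  0.2044 0.2164] x [ 0.98   0.198 -0.001] z [-0.141  0.693 -0.707] F [ 1.2  0.2 -1.5] g 0.246 j [-0.14  0.01  2.06  0.74  1.44 -0.58]
 shift [0.0194, 0.062, -0.1519] rot [-44.98, 0.04, -0.13] rows>= 4.2
```

```bash
python3 -m pendant '[[[0.003,0.01,-0.03],[-9,0,0]],[[0.007,0.025,-0.07],[-18,0,0]],[[0.012,0.04,-0.11],[-28,0,0]],[[0.016,0.052,-0.135],[-37,0,0]],[[0.0194,0.062,-0.152],[-45,0,0]]]'
python3 - <<'E'
from h import *
show();go((.57,.03,.22),down(85.5))
E
```

```text
time_s: 15.58
ee_pos: [0.5215, 0.0587, 0.2818]
orientation: [0.003, 0.995, 0.099, 0.002]
contact_force: [-1.2, 0.1, -2.1]
grip_width: 0.247
 t 15.57 p [0.5215 0.0587 0.2818] x [0.981 0.196 0.004] z [ 0.005 -0.005 -1.   ] F [-1.2  0.1 -2.1] g 0.247 j [-0.08 -0.09  1.89 -0.    1.34 -0.28]
 shift [0.0417, 0.0373, 0.0621] rot [0.44, -0.0, -74.19] rows>= 6.9
```

```bash
python3 -m pendant '[[[0.008,0.007,0.01],[0,0,-10]],[[0.016,0.014,0.02],[0,0,-20]],[[0.025,0.021,0.035],[0,0,-30]],[[0.034,0.029,0.05],[0,0,-40]],[[0.0417,0.0373,0.062],[0.4,0,-50]]]'
python3 -m pendant '[[[0,0,0.01],[0,0,-10]],[[0,0,0.02],[0,0,-20]],[[0,0,0.02],[0,0,-24.2]],[[0,0,0.02],[0,0,-24.2]],[[0,0,0.02],[0,0,-24.2]]]'
cat >> h.py <<'E'
SM=np.array([.5665,.0237]);YC=85.5
cy=np.array([np.cos(np.radians(YC)),np.sin(np.radians(YC))]);cx=np.array([cy[1],-cy[0]])
def tip(off=(0,0),L=.0947):
    p,R,_=cur();return p+R[:,2]*L+R[:,0]*off[0]+R[:,1]*off[1]
def casexy(P):
    v=P[...,:2]-SM;return v@cx,v@cy
E
python3 - <<'E'
from h import *
show();T=tip();print("tip",T,"case",casexy(T))
for n in("side","top"):
    d=get_image(n);q=proj(d,[T,T+[0,0,.05]]);print(q.round(1).tolist());im=cv2.resize(d["frame"][:,:,::-1],None,fx=7,fy=7,interpolation=2)
    for w in q:cv2.circle(im,tuple((w*7+3).astype(int).tolist()),3,(255,0,255),-1)
    u,v=(q[0]*7).astype(int);cv2.imwrite(f"pics/{n}12.png",im[max(0,v-280):v+280,max(0,u-350):u+350]);np.savez(n+"12.npz",**d)
E
```

```text
time_s: 16.2
ee_pos: [0.569, 0.0314, 0.2173]
orientation: [-0.003, 0.859, 0.513, 0.0]
contact_force: [-0.1, -0.1, -1.7]
grip_width: 0.247
time_s: 16.82
ee_pos: [0.5694, 0.0311, 0.1983]
orientation: [-0.002, 0.734, 0.679, 0.001]
contact_force: [-0.0, -0.7, -1.7]
grip_width: 0.25
 t 16.82 p [0.5694 0.0311 0.1983] x [0.079 0.997 0.005] z [-0.002  0.005 -1.   ] F [-0.  -0.7 -1.7] g 0.25 j [-0.13  0.09  1.87  0.01  1.19 -1.62]
tip [0.56924065 0.03158903 0.10363648] case (np.float64(0.002113238697131584), np.float64(0.008079739865528464))
[[285.5, 177.5], [286.9, 164.2]]
[[244.7, 152.7], [244.3, 146.8]]
```

View pics/side12.png

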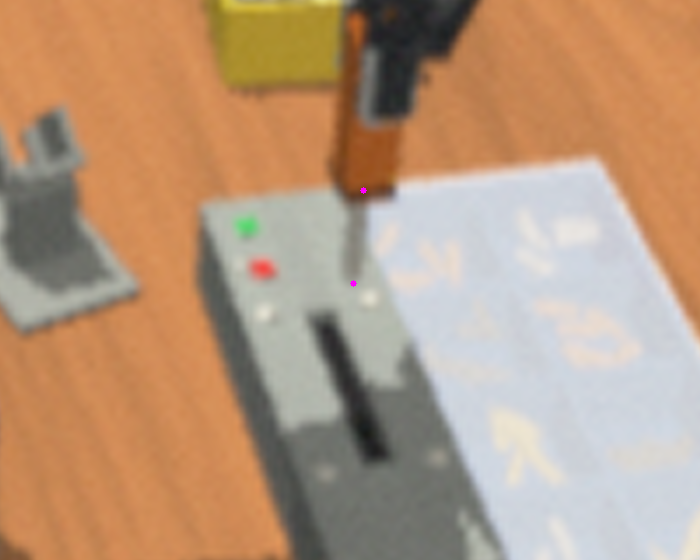

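View pics/top12.png

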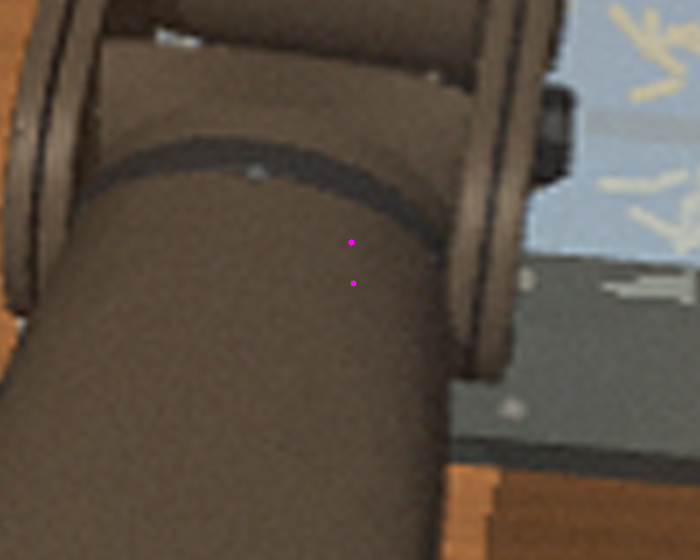

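```bash
python3 - <<'E'
from h import *
d=dict(np.load("side12.npz"));T=tip()
q0=proj(d,[T])[0];u,v=(q0*7).astype(int)
im=cv2.resize(d["frame"][:,:,::-1],None,fx=7,fy=7,interpolation=2)
C=[np.r_[SM+cx*a+cy*b,.05] for a,b in((-.007,.048),(.007,.048),(.007,-.048),(-.007,-.048))]
q=proj(d,C);print((q*7+3-[u-350,v-280]).round())
cv2.polylines(im,[(q*7+3).astype(int)],True,(0,255,255),1)
cv2.circle(im,tuple((q0*7+3).astype(int).tolist()),3,(255,0,255),-1)
o=im[v-100:v+250,u-200:u+200];cv2.imwrite("pics/side13.png",cv2.resize(o,None,fx=1.6,fy=1.6))
E
```

```text
[[299. 319.]
 [329. 315.]
 [391. 467.]
 [358. 472.]]
```

View pics/side13.png

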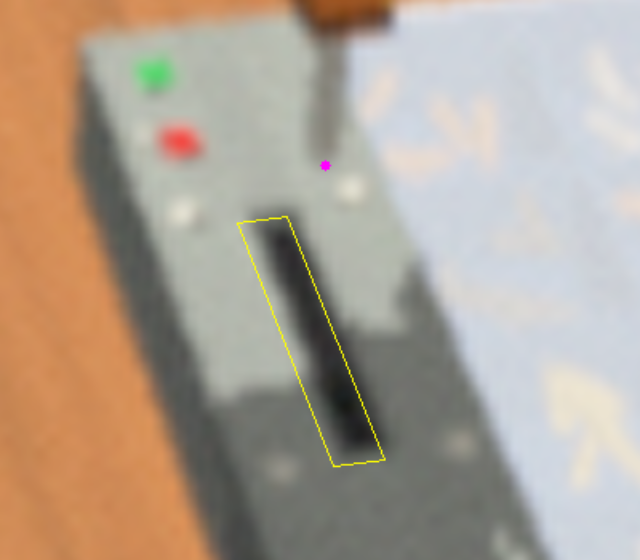

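```bash
python3 - <<'E'
from h import *
d=dict(np.load("side12.npz"));d0=dict(np.load("side0.npz"))
g=cv2.cvtColor(d0["frame"],cv2.COLOR_RGB2GRAY).astype(float)
# per row in side image: profile across slot
for r in range(178,206,3):
    print(r,g[r,272:300].astype(int).tolist())
for dx in(0,.001,.002,.003,.004):
    out=[]
    for b in(-.03,0,.03):
        n=np.r_[SM+cx*(-.007+dx)+cy*b,.05];f=np.r_[SM+cx*(.007+dx)+cy*b,.041]; F=np.r_[SM+cx*(.007+dx)+cy*b,.05]
        out.append(proj(d,[n,f,F]).round(1).tolist())
    print(dx,out)
E
```

```text
178 [181, 177, 175, 178, 177, 175, 172, 172, 175, 174, 174, 179, 179, 178, 178, 179, 183, 181, 185, 199, 210, 214, 214, 214, 211, 209, 206, 206]
181 [202, 209, 187, 179, 179, 180, 170, 158, 151, 148, 145, 157, 174, 176, 176, 172, 180, 175, 175, 182, 196, 204, 204, 205, 204, 205, 204, 203]
184 [176, 179, 176, 177, 177, 179, 175, 152, 99, 52, 47, 84, 143, 171, 174, 176, 179, 179, 176, 178, 178, 186, 202, 205, 205, 205, 205, 202]
187 [164, 174, 175, 174, 174, 174, 175, 176, 149, 92, 54, 47, 63, 119, 161, 172, 174, 174, 175, 175, 176, 175, 185, 202, 207, 207, 206, 209]
190 [119, 162, 170, 174, 174, 174, 174, 175, 175, 168, 117, 67, 49, 65, 107, 158, 174, 174, 174, 175, 173, 173, 173, 181, 194, 203, 207, 208]
193 [81, 110, 156, 173, 175, 171, 174, 173, 174, 172, 165, 121, 70, 48, 53, 93, 147, 169, 172, 173, 171, 175, 173, 173, 175, 188, 204, 207]
196 [84, 84, 111, 159, 171, 173, 173, 174, 170, 172, 172, 170, 125, 72, 44, 45, 77, 140, 168, 175, 175, 174, 172, 173, 172, 175, 183, 200]
199 [88, 84, 85, 111, 156, 170, 176, 173, 176, 173, 174, 171, 168, 135, 78, 42, 39, 68, 118, 160, 172, 174,
[... 389 characters left out ...]
4.7], [286.3, 192.6]], [[279.2, 186.5], [283.4, 188.1], [283.6, 185.9]]]
0.001 [[[284.9, 200.1], [289.2, 201.6], [289.4, 199.4]], [[282.1, 193.1], [286.4, 194.7], [286.6, 192.5]], [[279.5, 186.4], [283.7, 188.0], [283.9, 185.9]]]
0.002 [[[285.2, 200.0], [289.5, 201.5], [289.8, 199.4]], [[282.5, 193.1], [286.7, 194.6], [287.0, 192.5]], [[279.8, 186.4], [284.0, 188.0], [284.3, 185.8]]]
0.003 [[[285.5, 200.0], [289.8, 201.5], [290.1, 199.3]], [[282.8, 193.0], [287.0, 194.6], [287.3, 192.4]], [[280.1, 186.4], [284.3, 187.9], [284.6, 185.8]]]
0.004 [[[285.8, 199.9], [290.1, 201.5], [290.4, 199.3]], [[283.1, 193.0], [287.3, 194.5], [287.6, 192.4]], [[280.5, 186.3], [284.7, 187.9], [284.9, 185.7]]]
```

```bash
python3 - <<'E'
from h import *
d=dict(np.load("side12.npz"));T=tip()
f=d["frame"]
for k in(0,.01,.02,.03,.04,.045):
    q=proj(d,[T+[0,0,k]])[0];r=int(round(q[1]));c=int(q[0]);print(k,q.round(1),r,c-6,[tuple(x) for x in f[r,c-6:c+8].tolist()])
for k in (.06,.07):
    q=proj(d,[T+[0,0,k]])[0];r=int(round(q[1]));c=int(q[0]);print(k,q.round(1),r,c-8,[x[0]-x[2] for x in f[r,c-8:c+10].astype(int).tolist()])
q=proj(d,[T])[0];r=int(q[1]);c=int(round(q[0]));
for rr in range(r-5,r+5):print(rr,f[rr,c-4:c+5].sum(1).tolist() if 0 else f[rr,c-4:c+5].astype(int).mean(1).round().tolist())
E
```

```text
0 [285.5 177.6] 178 279 [(179, 182, 172), (178, 182, 172), (177, 181, 171), (182, 187, 176), (187, 191, 180), (183, 187, 176), (176, 178, 169), (178, 181, 172), (185, 188, 176), (191, 193, 182), (187, 190, 180), (188, 191, 185), (207, 206, 203), (222, 215, 213)]
0.01 [285.8 175. ] 175 279 [(177, 182, 171), (179, 184, 172), (180, 184, 174), (184, 189, 179), (182, 186, 176), (157, 157, 148), (140, 138, 128), (142, 139, 128), (172, 174, 164), (184, 188, 177), (191, 196, 193), (203, 209, 218), (213, 215, 221), (214, 215, 223)]
0.02 [286.1 172.3] 172 280 [(180, 185, 174), (185, 189, 177), (186, 192, 180), (183, 189, 178), (164, 164, 155), (142, 139, 130), (139, 137, 129), (158, 160, 153), (194, 197, 195), (222, 214, 208), (228, 218, 213), (220, 216, 216), (207, 211, 218), (205, 211, 220)]
0.03 [286.4 169.7] 170 280 [(186, 189, 178), (184, 188, 176), (184, 189, 178), (182, 186, 175), (163, 165, 156), (140, 139, 130), (139, 137, 129), (153, 155, 154), (192, 198, 208), (208, 211, 217), (223, 216, 212), (231, 220, 213), (216, 213, 215), (209, 214, 220)]
0.04 [286.7 167. ] 167 280 [(184, 187, 
[... 701 characters left out ...]
 116, 120, 117, 118]
172 [186.0, 183.0, 161.0, 137.0, 135.0, 157.0, 195.0, 215.0, 220.0]
173 [184.0, 180.0, 153.0, 134.0, 134.0, 155.0, 189.0, 215.0, 217.0]
174 [186.0, 181.0, 153.0, 133.0, 134.0, 159.0, 180.0, 205.0, 213.0]
175 [184.0, 181.0, 154.0, 135.0, 136.0, 170.0, 183.0, 193.0, 210.0]
176 [184.0, 182.0, 158.0, 141.0, 142.0, 171.0, 183.0, 186.0, 205.0]
177 [181.0, 183.0, 168.0, 153.0, 161.0, 178.0, 181.0, 184.0, 195.0]
178 [182.0, 186.0, 182.0, 174.0, 177.0, 183.0, 189.0, 186.0, 188.0]
179 [178.0, 183.0, 183.0, 185.0, 186.0, 203.0, 212.0, 193.0, 185.0]
180 [174.0, 178.0, 185.0, 181.0, 186.0, 202.0, 212.0, 190.0, 181.0]
181 [149.0, 160.0, 176.0, 180.0, 180.0, 177.0, 183.0, 179.0, 181.0]
```

```bash
python3 - <<'E'
from h import *
for n in("side0","side12","top0"):
    d=dict(np.load(n+".npz"))
    t=np.linspace(-.12,.12,200)
    if n[0]=="s":
        for a in(-.035,-.007,0,.007,.035):
            q=proj(d,np.c_[SM+cx*a+cy[None]*t[:,None],np.full(200,.05)]);print(n,a,[round(float(np.interp(r,q[::-1,1],q[::-1,0])),2) for r in(187,193,199)])
        g=cv2.cvtColor(d["frame"],cv2.COLOR_RGB2GRAY)
        for r in(187,193,199):print(r,list(zip(range(266,302),g[r,266:302].tolist())))
    else:
        g=cv2.cvtColor(d["frame"],cv2.COLOR_RGB2GRAY)
        for a in(-.035,-.007,0,.007,.035):
            q=proj(d,np.c_[SM+cx*a+cy[None]*t[:,None],np.full(200,.05)]);print(n,a,[round(float(np.interp(c,q[::-1,0],q[::-1,1])),2) for c in(240,248,256)])
        for c in(240,248,256):print(c,list(zip(range(138,182),g[138:182,c].tolist())))
E
```

```text
side0 -0.035 [270.05, 272.23, 274.42]
side0 -0.007 [279.4, 281.75, 284.1]
side0 0 [281.74, 284.12, 286.51]
side0 0.007 [284.07, 286.5, 288.93]
side0 0.035 [293.39, 295.98, 298.56]
187 [(266, 126), (267, 98), (268, 87), (269, 84), (270, 86), (271, 125), (272, 164), (273, 174), (274, 175), (275, 174), (276, 174), (277, 174), (278, 175), (279, 176), (280, 149), (281, 92), (282, 54), (283, 47), (284, 63), (285, 119), (286, 161), (287, 172), (288, 174), (289, 174), (290, 175), (291, 175), (292, 176), (293, 175), (294, 185), (295, 202), (296, 207), (297, 207), (298, 206), (299, 209), (300, 207), (301, 207)]
193 [(266, 151), (267, 149), (268, 132), (269, 101), (270, 86), (271, 82), (272, 81), (273, 110), (274, 156), (275, 173), (276, 175), (277, 171), (278, 174), (279, 173), (280, 174), (281, 172), (282, 165), (283, 121), (284, 70), (285, 48), (286, 53), (287, 93), (288, 147), (289, 169), (290, 172), (291, 173), (292, 171), (293, 175), (294, 173), (295, 173), (296, 175), (297, 188), (298, 204), (299, 207), (300, 206), (301, 207)]
199 [(266, 153), (267, 155), (268, 155), (269, 152), (270, 13
[... 2886 characters left out ...]
), (167, 125), (168, 122), (169, 124), (170, 125), (171, 124), (172, 124), (173, 93), (174, 48), (175, 56), (176, 58), (177, 54), (178, 109), (179, 110), (180, 106), (181, 105)]
256 [(138, 163), (139, 144), (140, 144), (141, 143), (142, 145), (143, 143), (144, 145), (145, 145), (146, 148), (147, 125), (148, 125), (149, 126), (150, 122), (151, 124), (152, 121), (153, 120), (154, 124), (155, 124), (156, 128), (157, 130), (158, 45), (159, 42), (160, 53), (161, 52), (162, 54), (163, 102), (164, 129), (165, 124), (166, 124), (167, 123), (168, 123), (169, 124), (170, 124), (171, 125), (172, 125), (173, 125), (174, 71), (175, 53), (176, 61), (177, 57), (178, 70), (179, 110), (180, 106), (181, 103)]
```

```bash
python3 -m pendant '[[[0.003,0.0012,0.01],[0,0,0]],[[0.006,0.0024,0.022],[-0.1,0.2,0]],[[0.006,0.0024,0.034],[-0.1,0.3,0]],[[0.006,0.0024,0.044],[-0.1,0.3,0]],[[0.006,0.0024,0.044],[-0.1,0.3,0]]]'
cat > look.py <<'E'
from h import *
import sys
def look(name):
    show();T=tip();print("tip",T.round(4),"case",[round(float(v)*1000,1) for v in casexy(T)])
    d=get_image("side");np.savez(name+".npz",**d);q0=proj(d,[T])[0]
    u,v=(q0*10).astype(int)
    im=cv2.resize(d["frame"][:,:,::-1],None,fx=10,fy=10,interpolation=2)
    cv2.circle(im,tuple((q0*10+5).astype(int).tolist()),3,(255,0,255),-1)
    cv2.imwrite(f"pics/{name}.png",im[v-250:v+300,u-300:u+300]);print(q0)
look(sys.argv[1])
E
python3 look.py s14
```

```text
time_s: 17.55
ee_pos: [0.5714, 0.0368, 0.1524]
orientation: [-0.005, 0.734, 0.679, 0.003]
contact_force: [-0.5, -0.2, -1.5]
grip_width: 0.246
 t 17.55 p [0.5714 0.0368 0.1524] x [0.078 0.997 0.01 ] z [-0.003  0.01  -1.   ] F [-0.5 -0.2 -1.5] g 0.246 j [-0.12  0.14  1.9   0.01  1.11 -1.62]
tip [0.5712 0.0378 0.0577] case [3.5, 14.4]
[284.10952175 187.59292777]
```

View pics/s14.png

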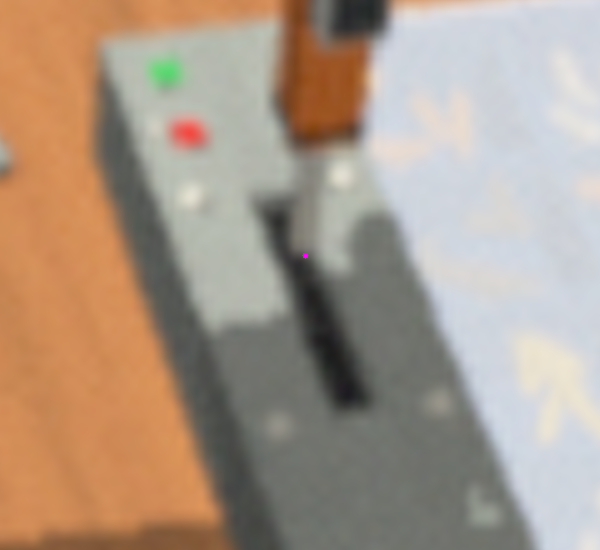

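```bash
python3 -c "
from h import *
p,R,s=cur();go(p-[0,0,.013],down(85.5))"
```

```text
shift [-0.0001, 0.0, 0.013] rot [-0.09, -0.57, 0.04] rows>= 0.2
```

```bash
python3 -m pendant '[[[0,0,0.003],[0,-0.2,0]],[[0,0,0.006],[0,-0.4,0]],[[0,0,0.009],[0,-0.5,0]],[[0,0,0.012],[0,-0.5,0]],[[0,0,0.012],[0,-0.5,0]]]'
python3 look.py s15
```

```text
time_s: 18.23
ee_pos: [0.572, 0.0369, 0.1417]
orientation: [-0.001, 0.734, 0.679, 0.0]
contact_force: [0.1, 0.1, -0.5]
grip_width: 0.247
 t 18.23 p [0.572  0.0369 0.1417] x [0.078 0.997 0.001] z [-0.001  0.001 -1.   ] F [ 0.1  0.1 -0.5] g 0.247 j [-0.11  0.16  1.9   0.    1.08 -1.61]
tip [0.5719 0.0371 0.047 ] case [4.4, 13.7]
[284.16013171 190.32040326]
```

View pics/s15.png

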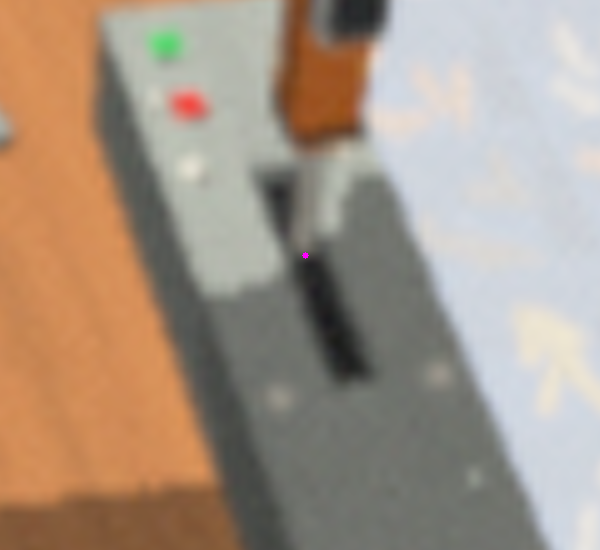

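```bash
python3 -m pendant '[[[0,0,0.002],[0,0,0]],[[0,0,0.004],[0,0,0]],[[0,0,0.006],[0,0,0]],[[0,0,0.007],[0,0,0]],[[0,0,0.007],[0,0,0]]]'
python3 look.py s16
```

```text
time_s: 18.9
ee_pos: [0.5727, 0.0369, 0.1363]
orientation: [-0.0, 0.734, 0.679, 0.0]
contact_force: [-1.6, 0.5, 5.0]
grip_width: 0.251
 t 18.9 p [0.5727 0.0369 0.1363] x [0.078 0.997 0.001] z [ 0.     0.001 -1.   ] F [-1.6  0.5  5. ] g 0.251 j [-0.11  0.16  1.91  0.    1.07 -1.61]
tip [0.5727 0.037  0.0416] case [5.1, 13.7]
[284.2647014  191.56854361]
```

View pics/s16.png

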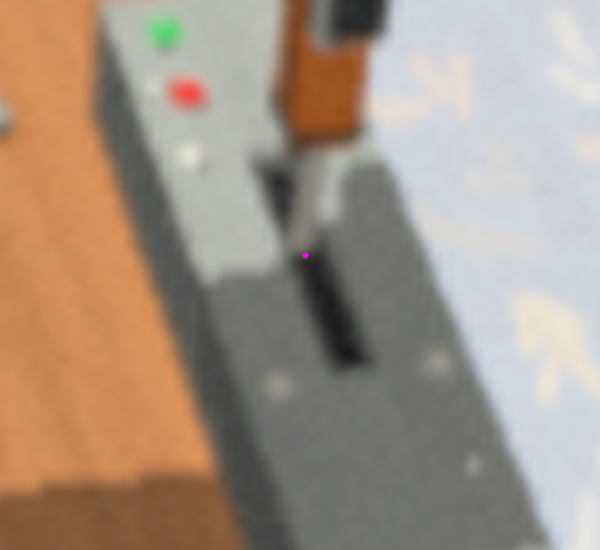

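```bash
python3 -m pendant '[[[-0.0015,-0.0003,0],[0,0,0]],[[-0.003,-0.0005,0],[0,0,0]],[[-0.0045,-0.0005,0],[0,0,0]],[[-0.006,-0.0005,0],[0,0,0]],[[-0.007,-0.0005,0]
,[0,0,0]]]'
python3 -m pendant '[[[-0.001,0,0],[0,0,0]],[[-0.002,0,0],[0,0,0]],[[-0.003,0,0],[0,0,0]],[[-0.004,0,0],[0,0,0]],[[-0.005,0,0],[0,0,0]]]'
python3 -c "
from h import *
show();print(casexy(tip()),tip()[2])"
```

```text
time_s: 19.58
ee_pos: [0.5724, 0.031, 0.1363]
orientation: [-0.0, 0.734, 0.679, 0.002]
contact_force: [0.2, 4.1, 5.7]
grip_width: 0.248
time_s: 20.2
ee_pos: [0.5721, 0.0259, 0.1364]
orientation: [-0.0, 0.734, 0.679, 0.003]
contact_force: [0.8, 2.6, 5.4]
grip_width: 0.249
 t 20.2 p [0.5721 0.0259 0.1364] x [0.079 0.997 0.004] z [ 0.003  0.004 -1.   ] F [0.8 2.6 5.4] g 0.249 j [-0.13  0.16  1.91  0.    1.07 -1.63]
(np.float64(0.005748114026938993), np.float64(0.0030308869718902428)) 0.04165660946840381
```

```bash
python3 -m pendant '[[[-0.001,-0.0003,0],[0,0,0]],[[-0.002,-0.0006,0],[0,0,0]],[[-0.003,-0.0008,0],[0,0,0]],[[-0.004,-0.001,0],[0,0,0]],[[-0.005,-0.001,0],[0,0,0]]]'
python3 -c "
from h import *
show();print(casexy(tip()),tip()[2])"
```

```text
time_s: 20.82
ee_pos: [0.5709, 0.0207, 0.1363]
orientation: [0.0, 0.734, 0.679, 0.002]
contact_force: [1.7, 3.8, 5.0]
grip_width: 0.249
 t 20.82 p [0.5709 0.0207 0.1363] x [0.078 0.997 0.003] z [ 0.004  0.003 -1.   ] F [1.7 3.8 5. ] g 0.249 j [-0.14  0.16  1.91  0.    1.07 -1.64]
(np.float64(0.004910620497322323), np.float64(-0.0023047527644626206)) 0.04162149253884234
```

```bash
python3 -m pendant '[[[-0.001,0,0],[0,0,0]],[[-0.002,0,0],[0,0,0]],[[-0.003,0,0],[0,0,0]],[[-0.004,0,0],[0,0,0]],[[-0.005,0,0],[0,0,0]]]'
python3 -m pendant '[[[-0.001,0,0],[0,0,0]],[[-0.002,0,0],[0,0,0]],[[-0.003,0,0],[0,0,0]],[[-0.004,0,0],[0,0,0]],[[-0.005,0,0],[0,0,0]]]'
python3 look.py s17
```

```text
time_s: 21.45
ee_pos: [0.5703, 0.0159, 0.1363]
orientation: [-0.0, 0.734, 0.679, 0.002]
contact_force: [0.9, 5.2, 5.5]
grip_width: 0.25
time_s: 22.08
ee_pos: [0.5684, 0.0093, 0.1343]
orientation: [-0.0, 0.734, 0.679, -0.001]
contact_force: [0.7, -1.1, -1.1]
grip_width: 0.252
 t 22.07 p [0.5684 0.0093 0.1343] x [ 0.077  0.997 -0.001] z [-0.001 -0.001 -1.   ] F [ 0.7 -1.1 -1.1] g 0.252 j [-0.16  0.15  1.92 -0.    1.07 -1.65]
tip [0.5683 0.0093 0.0396] case [2.9, -14.3]
[286.02206029 198.4872465 ]
```

View pics/s17.png

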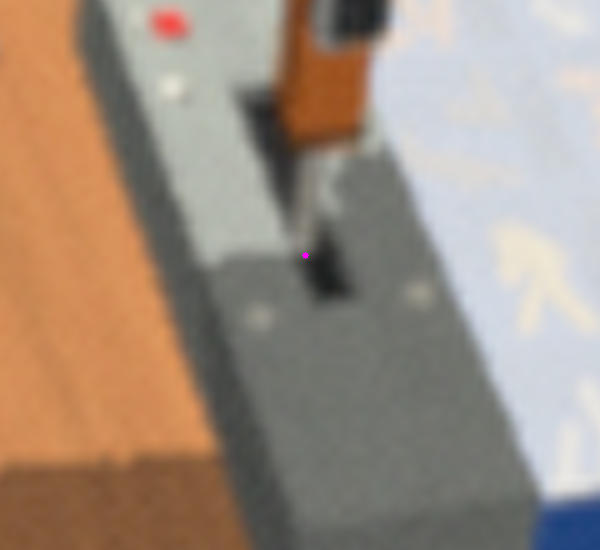

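```bash
python3 -m pendant '[[[0,0,0.002],[0,0,0]],[[0,0,0.004],[0,0,0]],[[0,0,0.006],[0,0,0]],[[0,0,0.008],[0,0,0]],[[0,0,0.008],[0,0,0]]]'
python3 -c "
from h import *
show();print(casexy(tip()),tip()[2])"
```

```text
time_s: 22.75
ee_pos: [0.5687, 0.0093, 0.1267]
orientation: [0.0, 0.734, 0.679, -0.0]
contact_force: [-0.5, -4.6, -0.1]
grip_width: 0.252
 t 22.75 p [0.5687 0.0093 0.1267] x [ 0.077  0.997 -0.001] z [-0.    -0.001 -1.   ] F [-0.5 -4.6 -0.1] g 0.252 j [-0.16  0.16  1.92 -0.    1.05 -1.65]
(np.float64(0.0033650489389647174), np.float64(-0.014252181364837347)) 0.032031902585465594
```

```bash
python3 -m pendant '[[[0.002,0,0],[0,0,0]],[[0.005,0,0],[0,0,0]],[[0.008,0,0],[0,0,0]],[[0.011,0,0],[0,0,0]],[[0.013,0,0],[0,0,0]]]'
python3 -m pendant '[[[0.002,0,0],[0,0,0]],[[0.005,0,0],[0,0,0]],[[0.008,0,0],[0,0,0]],[[0.01,0,0],[0,0,0]],[[0.012,0,0],[0,0,0]]]'
python3 look.py s18
```

```text
time_s: 23.38
ee_pos: [0.5697, 0.0223, 0.1267]
orientation: [0.0, 0.734, 0.679, -0.0]
contact_force: [0.3, -4.9, 0.5]
grip_width: 0.246
time_s: 24.0
ee_pos: [0.5707, 0.0342, 0.1267]
orientation: [0.0, 0.734, 0.679, -0.0]
contact_force: [-0.0, -5.3, 0.8]
grip_width: 0.249
 t 24.0 p [0.5707 0.0342 0.1267] x [ 0.077  0.997 -0.001] z [-0.    -0.001 -1.   ] F [-0.  -5.3  0.8] g 0.249 j [-0.12  0.17  1.92 -0.    1.05 -1.61]
tip [0.5707 0.0341 0.032 ] case [3.3, 10.7]
[283.71073371 194.6037666 ]
```

View pics/s18.png

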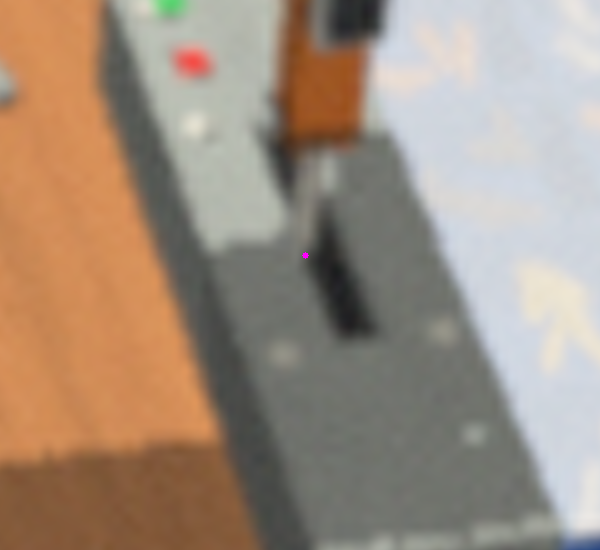

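```bash
python3 -m pendant '[[[0.001,0,0],[0,0,0]],[[0.002,0,0],[0,0,0]],[[0.0035,0,0],[0,0,0]],[[0.005,0,0],[0,0,0]],[[0.006,0,0],[0,0,0]]]'
python3 -c "
from h import *
show();print(casexy(tip()),tip()[2])"
```

```text
time_s: 24.68
ee_pos: [0.5711, 0.0394, 0.1268]
orientation: [0.001, 0.734, 0.68, -0.001]
contact_force: [0.7, -7.6, -0.3]
grip_width: 0.245
 t 24.68 p [0.5711 0.0394 0.1268] x [ 0.076  0.997 -0.003] z [-0.    -0.003 -1.   ] F [ 0.7 -7.6 -0.3] g 0.245 j [-0.11  0.17  1.91 -0.    1.05 -1.6 ]
(np.float64(0.0033633751890216885), np.float64(0.01575124072280572)) 0.032102520869173645
```

Force is rising, at about 30 mm of travel. Press a little further to confirm the stop.

```bash
python3 -m pendant '[[[0.001,0,0],[0,0,0]],[[0.002,0,0],[0,0,0]],[[0.003,0,0],[0,0,0]],[[0.003,0,0],[0,0,0]],[[0.003,0,0],[0,0,0]]]'
python3 look.py s19
```

```text
time_s: 25.3
ee_pos: [0.5711, 0.0407, 0.1265]
orientation: [0.002, 0.733, 0.68, -0.003]
contact_force: [-0.9, -11.5, -1.0]
grip_width: 0.249
 t 25.3 p [0.5711 0.0407 0.1265] x [ 0.075  0.997 -0.007] z [-0.001 -0.007 -1.   ] F [ -0.9 -11.5  -1. ] g 0.249 j [-0.1   0.17  1.91 -0.01  1.05 -1.59]
tip [0.571  0.04   0.0318] case [3.2, 16.6]
[283.15185756 193.34378016]
```

View pics/s19.png

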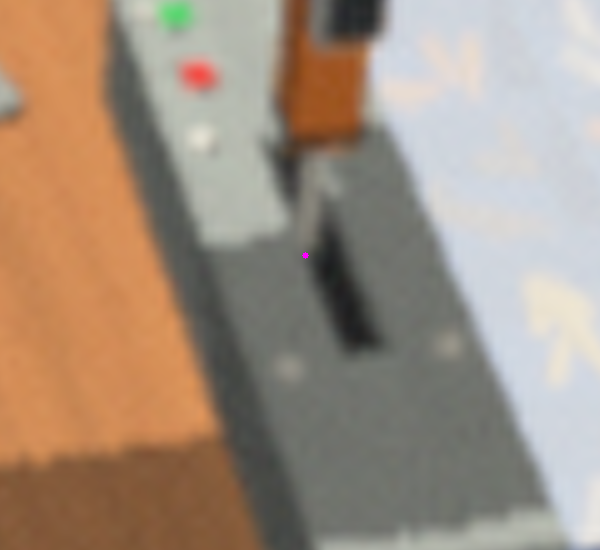

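```bash
python3 -m pendant '[[[-0.001,0,0],[0,0,0]],[[-0.0025,0,0],[0,0,0]],[[-0.0035,0,0],[0,0,0]],[[-0.0035,0,-0.002],[0,0,0]],[[-0.0035,0,-0.004],[0,0,0]]]'
python3 -m pendant '[[[0,0,-0.01],[0,0,0]],[[0,0,-0.025],[0,0,0]],[[0,0,-0.05],[0,0,0]],[[0,0,-0.08],[0,0,0]],[[0,0,-0.11],[0,0,0]]]'
python3 look.py s20
python3 - <<'E'
from h import *
go((.52,.10,.27),down(40))
d=dict(np.load("s20.npz"));print(d["frame"].shape)
cv2.imwrite("pics/s20b.png",cv2.resize(d["frame"][145:240,235:335,::-1],None,fx=6,fy=6,interpolation=2))
E
```

```text
time_s: 25.98
ee_pos: [0.5699, 0.0396, 0.1292]
orientation: [-0.001, 0.734, 0.679, -0.001]
contact_force: [0.4, -6.1, -4.0]
grip_width: 0.244
time_s: 26.6
ee_pos: [0.5711, 0.0416, 0.2431]
orientation: [-0.001, 0.734, 0.679, 0.002]
contact_force: [1.3, -0.6, -0.5]
grip_width: 0.248
 t 26.6 p [0.5711 0.0416 0.2431] x [0.078 0.997 0.004] z [ 0.001  0.004 -1.   ] F [ 1.3 -0.6 -0.5] g 0.248 j [-0.11  0.05  1.82  0.    1.27 -1.6 ]
tip [0.5712 0.0419 0.1484] case [3.3, 18.5]
[286.12096813 163.3024309 ]
 shift [0.0544, -0.0576, -0.0219] rot [0.42, -0.39, 45.56] rows>= 4.3
(384, 512, 3)
```

View pics/s20b.png

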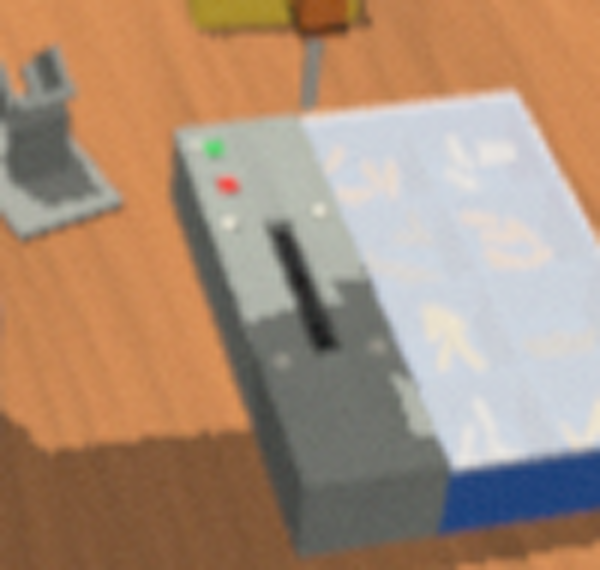

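```bash
python3 -m pendant '[[[0.01,-0.01,-0.01],[0,0,10]],[[0.022,-0.022,-0.02],[0,0,20]],[[0.034,-0.034,-0.022],[0,0,30]],[[0.044,-0.046,-0.022],[0,0,40]],[[0.0544,-0.0576,-0.022],[0,0,47]]]'
python3 - <<'E'
from h import *
show();go(axial(-.09,up=.1)[0],down(11.5)); print(axial(-.09,up=.1)[0])
d=get_image("top");cv2.imwrite("pics/t21.png",cv2.resize(d["frame"][95:185,180:310,::-1],None,fx=6,fy=6,interpolation=2))
E
```

```text
time_s: 27.28
ee_pos: [0.5173, 0.1004, 0.2633]
orientation: [-0.002, 0.945, 0.328, 0.001]
contact_force: [-0.7, -0.7, -1.2]
grip_width: 0.247
 t 27.27 p [0.5173 0.1004 0.2633] x [0.785 0.62  0.002] z [ 0.     0.003 -1.   ] F [-0.7 -0.7 -1.2] g 0.247 j [-0.   -0.07  1.9   0.    1.31 -0.67]
 shift [0.0365, -0.1236, 0.0794] rot [-0.17, -0.09, 26.81] rows>= 2.5
[0.46939026 0.22022911 0.18435029]
```

View pics/t21.png

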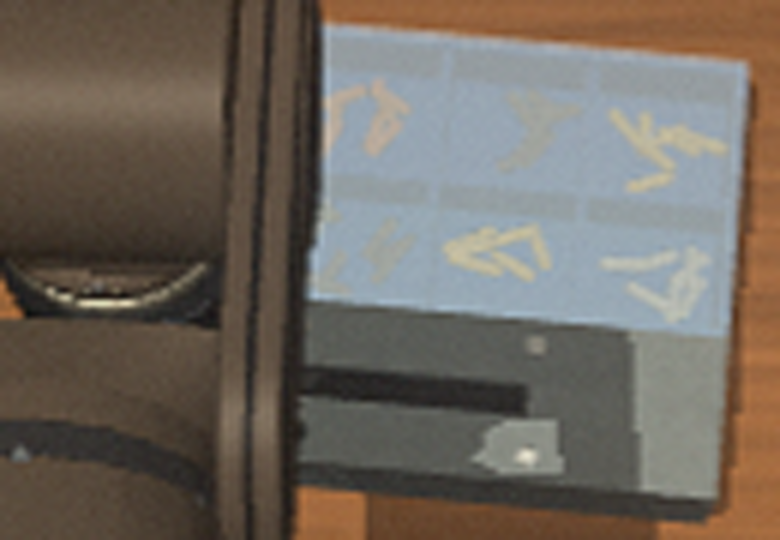

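```bash
python3 -c "
from h import *
p,R=axial(-.06,up=.12);print(p);go(p,R)"
```

```text
[0.46234153 0.25487468 0.17727922]
 shift [0.0524, -0.1534, 0.0867] rot [43.9, 10.45, 25.35] rows>= 4.8
```

```bash
python3 -m pendant '[[[0.01,-0.025,0],[9,2,5]],[[0.02,-0.06,0.01],[17.5,4.2,10.1]],[[0.031,-0.09,0.025],[26.5,6.3,15.2]],[[0.042,-0.12,0.05],[35,8.3,20.3]],[[0.0524,-0.1534,0.075],[43.9,10.4,25.3]]]'
python3 -m pendant '[[[0,0,0],[0,0,0]],[[0,0,0],[0,0,0]],[[0,0,0],[0,0,0]],[[0,0,0],[0,0,0]],[[0,0,0],[0,0,0]]]'
python3 - <<'E'
from h import *
show();go(*axial(-.055,up=.03,side=-.0002))
d=get_image("side");T=tip();q=proj(d,[T,T-cur()[1][:,2]*.05]);print(q)
im=cv2.resize(d["frame"][:,:,::-1],None,fx=8,fy=8,interpolation=2)
for w in q:cv2.circle(im,tuple((w*8+4).astype(int).tolist()),3,(255,0,255),-1)
u,v=(q[0]*8).astype(int);cv2.imwrite("pics/s22.png",im[v-280:v+280,u-350:u+350])
E
```

```text
time_s: 27.95
ee_pos: [0.4643, 0.2526, 0.1887]
orientation: [-0.381, 0.919, 0.095, -0.038]
contact_force: [-0.1, -0.4, -1.6]
grip_width: 0.254
time_s: 28.58
ee_pos: [0.4639, 0.2517, 0.1892]
orientation: [-0.379, 0.92, 0.096, -0.039]
contact_force: [1.0, 0.9, -1.4]
grip_width: 0.251
 t 28.57 p [0.4639 0.2517 0.1892] x [0.979 0.206 0.002] z [-0.144  0.689 -0.71 ] F [ 1.   0.9 -1.4] g 0.251 j [-0.04  0.04  2.08  0.78  1.35 -0.56]
 shift [-0.0012, 0.0959, 0.0163] rot [0.25, 0.2, 0.34] rows>= 1.6
[[222.74927355 125.38319294]
 [227.00031143 121.47324239]]
```

View pics/s22.png

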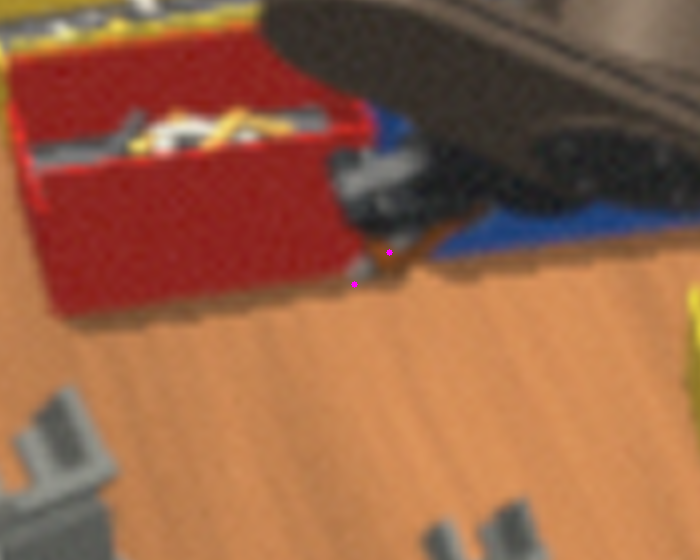

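```bash
python3 -m pendant '[[[0,0.02,0.004],[0,0,0]],[[-0.0006,0.045,0.008],[0.1,0.1,0.1]],[[-0.0012,0.07,0.012],[0.2,0.2,0.3]],[[-0.0012,0.09,0.016],[0.2,0.2,0.3]],[[-0.0012,0.096,0.0163],[0.2,0.2,0.3]]]'
python3 -m pendant '[[[0,0,0],[0,0,0]],[[0,0,0],[0,0,0]],[[0,0,0],[0,0,0]],[[0,0,0],[0,0,0]],[[0,0,0],[0,0,0]]]'
cat > look2.py <<'E'
from h import *
import sys
show();go(*axial(-.0465,up=.003,side=-.0002))
p,R,_=cur();c=SEAT
for n in("side","top"):
    d=get_image(n);np.savez(n+sys.argv[1]+".npz",**d)
    sh=p+R[:,2]*.0447;T=sh+R[:,2]*.05
    q=proj(d,[sh,T]);im=cv2.resize(d["frame"][:,:,::-1],None,fx=8,fy=8,interpolation=2)
    for w in q:cv2.circle(im,tuple((w*8+4).astype(int).tolist()),3,(255,0,255),-1)
    u,v=(proj(d,[SEAT])[0]*8).astype(int);cv2.imwrite(f"pics/{n}{sys.argv[1]}.png",im[v-250:v+250,u-300:u+300])
    P=cloud(d);hsv=cv2.cvtColor(d["frame"],cv2.COLOR_RGB2HSV);m=cv2.inRange(hsv,(5,150,60),(20,255,255))>0
    L=(P-p)@R;k=m&(np.linalg.norm(P-sh,axis=-1)<.06)&(abs(L[...,0])<.02)&(abs(L[...,1])<.025);l=L[k]*1000
    print(n,k.sum(),np.percentile(l,[3,25,50,75,97],axis=0).round(1).tolist() if k.sum() else "")
E
python3 look2.py 23
```

```text
time_s: 29.25
ee_pos: [0.4735, 0.1957, 0.1082]
orientation: [-0.381, 0.919, 0.092, -0.04]
contact_force: [-0.2, 0.8, -1.3]
grip_width: 0.253
time_s: 29.88
ee_pos: [0.4738, 0.1962, 0.1093]
orientation: [-0.381, 0.919, 0.093, -0.039]
contact_force: [0.7, -0.2, -1.0]
grip_width: 0.25
 t 29.88 p [0.4738 0.1962 0.1093] x [ 0.98   0.2   -0.001] z [-0.142  0.693 -0.707] F [ 0.7 -0.2 -1. ] g 0.25 j [-0.15  0.18  2.1   0.76  1.29 -0.74]
 shift [0.0007, 0.0267, 0.0077] rot [0.01, 0.06, -0.02] rows>= 0.4
side 7 [[-11.2, 8.0, 4.2], [-7.1, 9.1, 17.1], [-1.9, 9.2, 26.6], [2.6, 9.3, 30.1], [6.8, 9.4, 40.6]]
top 136 [[-13.5, -14.0, -11.3], [-10.4, -12.8, 0.9], [-4.7, -11.9, 13.5], [1.5, -10.8, 26.2], [6.7, -0.5, 37.3]]
```

View pics/side23.png

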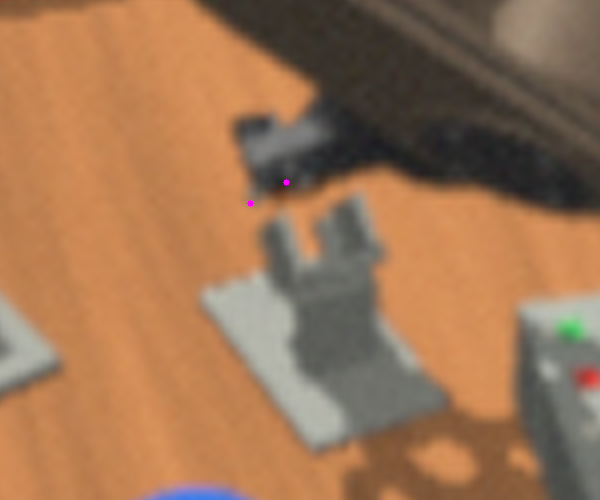

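View pics/top23.png

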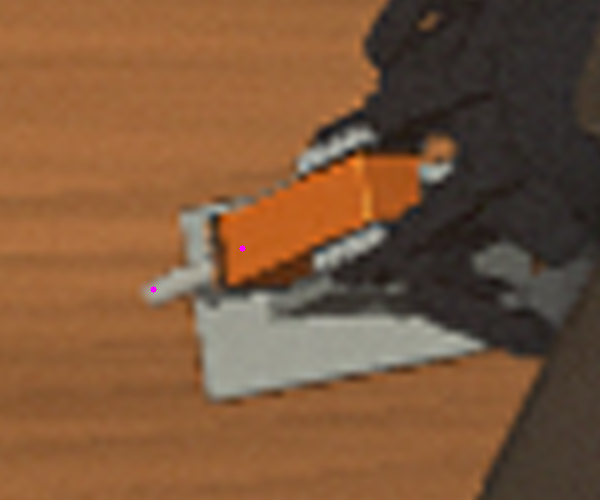

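```bash
python3 -m pendant '[[[0.0005,0.006,0.002],[0,0,0]],[[0.0012,0.013,0.004],[0,0,0]],[[0.0012,0.019,0.006],[0,0,0]],[[0.0012,0.024,0.0075],[0,0,0]],[[0.0012,0.0265,0.0075],[0,0,0]]]'
python3 -m pendant '[[[0,0,0],[0,0,0]],[[0,0,0],[0,0,0]],[[0,0,0],[0,0,0]],[[0,0,0],[0,0,0]],[[0,0,0],[0,0,0]]]'
python3 look2.py 24
```

```text
time_s: 30.6
ee_pos: [0.4774, 0.183, 0.0846]
orientation: [-0.381, 0.919, 0.092, -0.039]
contact_force: [-0.9, 0.0, -1.0]
grip_width: 0.245
time_s: 31.22
ee_pos: [0.4776, 0.1832, 0.0852]
orientation: [-0.381, 0.919, 0.093, -0.039]
contact_force: [-0.5, 0.2, -2.3]
grip_width: 0.25
 t 31.23 p [0.4776 0.1832 0.0852] x [ 0.98   0.2   -0.001] z [-0.142  0.693 -0.707] F [-0.5  0.2 -2.3] g 0.25 j [-0.18  0.23  2.1   0.76  1.27 -0.79]
 shift [-0.0005, 0.0001, 0.0002] rot [0.01, 0.07, -0.03] rows>= 0.0
side 0 
top 131 [[-13.6, -13.9, -11.7], [-9.5, -12.5, 0.9], [-3.1, -11.7, 15.0], [2.4, -10.9, 26.0], [7.5, -0.8, 38.3]]
```

View pics/top24.png

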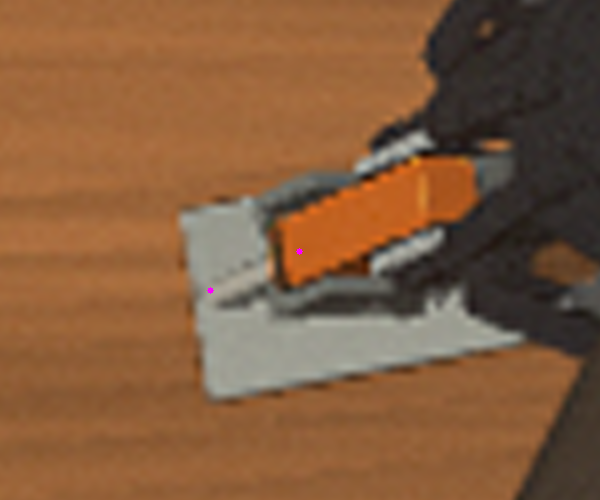

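View pics/side24.png

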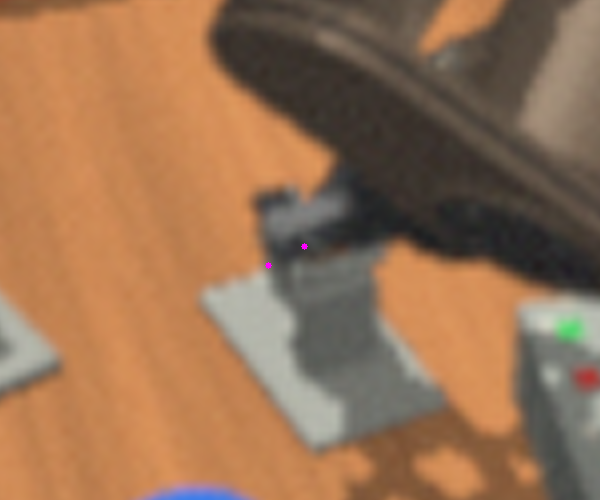

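```bash
python3 -m pendant '[[[0,0.0006,0.0003],[0,0,0]],[[0,0.0012,0.0006],[0,0,0]],[[0,0.0018,0.001],[0,0,0]],[[0,0.0018,0.001],[0,0,0]],[[0,0.0018,0.001],[0,0,0]]]'
python3 -m pendant '[[[0,0,0],[0,0,0]],[[0,0,0],[0,0,0]],[[0,0,0],[0,0,0]],[[0,0,0],[0,0,0]],[[0,0,0],[0,0,0]]]' 1
python3 -m pendant '[[[0,0,-0.01],[0,0,0]],[[0,0,-0.03],[0,0,0]],[[0,0,-0.06],[0,0,0]],[[0,0,-0.1],[0,0,0]],[[0,0,-0.14],[0,0,0]]]' 1
python3 look2.py 25
```

```text
time_s: 31.95
ee_pos: [0.4777, 0.1826, 0.0831]
orientation: [-0.381, 0.919, 0.092, -0.039]
contact_force: [0.2, 0.5, -1.2]
grip_width: 0.246
time_s: 32.58
ee_pos: [0.4777, 0.1826, 0.0832]
orientation: [-0.381, 0.919, 0.092, -0.039]
contact_force: [1.1, 0.3, 0.6]
grip_width: 0.998
time_s: 33.2
ee_pos: [0.498, 0.0839, 0.1842]
orientation: [-0.38, 0.919, 0.092, -0.038]
contact_force: [0.7, -0.5, -0.5]
grip_width: 1.003
 t 33.2 p [0.498  0.0839 0.1842] x [ 0.98   0.199 -0.   ] z [-0.141  0.692 -0.708] F [ 0.7 -0.5 -0.5] g 1.003 j [-0.35  0.13  2.    0.65  1.51 -0.76]
 shift [-0.0007, -0.0018, 0.1419] rot [0.06, -0.01, -0.03] rows>= 2.3
side 0 
top 0
```

View pics/top25.png

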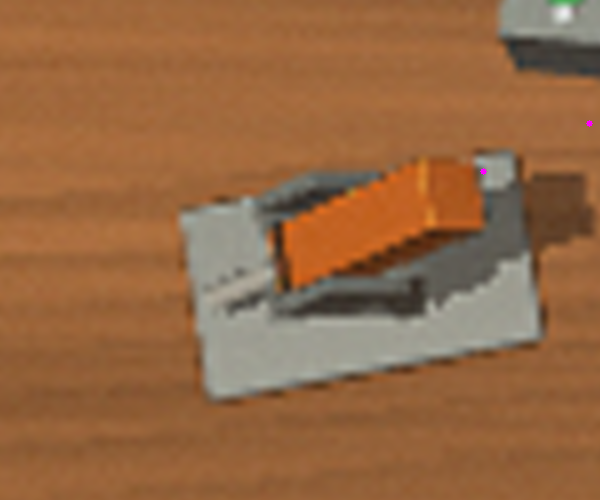

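View pics/side25.png

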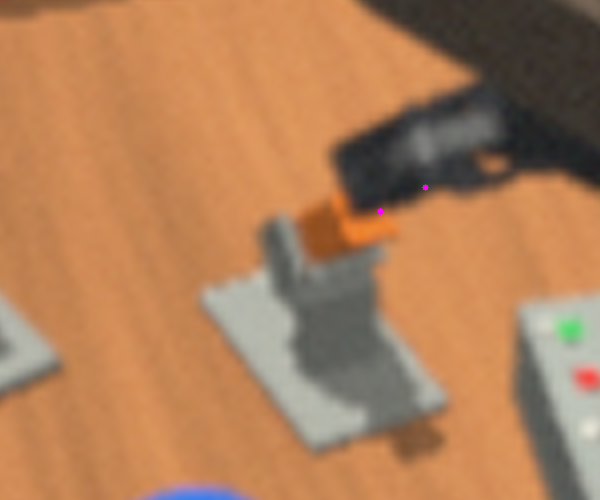

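```bash
python3 -m pendant '[[[0,-0.01,-0.02],[0,0,0]],[[0,-0.03,-0.04],[0,0,0]],[[0,-0.05,-0.06],[0,0,0]],[[0,-0.07,-0.08],[0,0,0]],[[0,-0.07,-0.08],[0,0,0]]]' 1
python3 -m pendant '[[[0,0,0],[0,0,0]],[[0,0,0],[0,0,0]],[[0,0,0],[0,0,0]],[[0,0,0],[0,0,0]],[[0,0,0],[0,0,0]]]'
python3 - <<'E'
from h import *
show()
u=np.array([np.cos(np.radians(YR)),np.sin(np.radians(YR)),0]);px=(u+[0,0,-1])/2**.5;pz=(u+[0,0,1])/2**.5;py=np.cross(pz,px)
for n in("side","top"):
    d=get_image(n);cv2.imwrite(f"pics/{n}26.png",cv2.resize(d["frame"][:,:,::-1],(800,600)))
    d7=dict(np.load(n+"7.npz"))
    for nm,dd in(("first",d7),("now",d)):
        hsv=cv2.cvtColor(dd["frame"],cv2.COLOR_RGB2HSV);m=cv2.inRange(hsv,(5,150,60),(20,255,255))>0
        L=(cloud(dd)-SEAT)@np.c_[px,py,pz]*1000
        k=m&(abs(L[...,0]+40)<45)&(abs(L[...,1])<18)&(abs(L[...,2])<18);print(n,nm,k.sum(),np.percentile(L[k],[3,50,97],axis=0).round(1).tolist())
cv2.imwrite("pics/case26.png",cv2.resize(d["frame"][95:185,190:310][:,:,::-1],None,fx=6,fy=6,interpolation=2))
E
```

```text
time_s: 33.92
ee_pos: [0.4999, 0.0785, 0.2901]
orientation: [-0.38, 0.92, 0.093, -0.037]
contact_force: [0.0, -0.3, -0.4]
grip_width: 0.998
time_s: 34.55
ee_pos: [0.4991, 0.0788, 0.288]
orientation: [-0.381, 0.919, 0.092, -0.039]
contact_force: [-1.0, 0.6, -0.4]
grip_width: 0.997
 t 34.55 p [0.4991 0.0788 0.288 ] x [ 0.98   0.2   -0.002] z [-0.142  0.693 -0.707] F [-1.   0.6 -0.4] g 0.997 j [-0.36  0.01  1.92  0.65  1.68 -0.65]
side first 78 [[-81.4, -11.3, -7.4], [-75.5, 6.0, 2.3], [-36.5, 9.8, 12.1]]
side now 74 [[-81.6, -9.9, -7.0], [-76.9, 6.6, 3.0], [-42.2, 11.5, 12.4]]
top first 267 [[-81.3, -8.9, -5.7], [-53.0, 2.7, 11.1], [-5.7, 11.7, 14.1]]
top now 264 [[-80.6, -8.1, -5.2], [-55.2, 3.9, 11.4], [-6.9, 13.1, 14.2]]
```

View pics/top26.png

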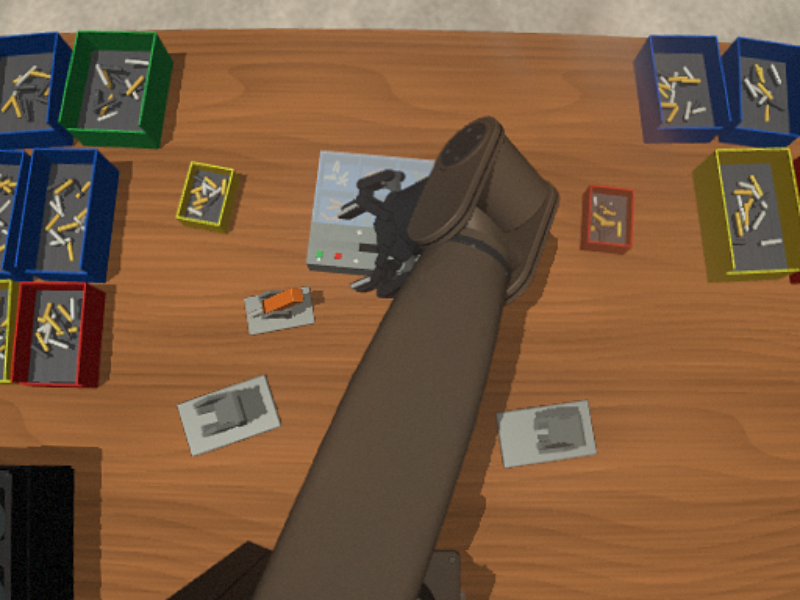

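View pics/side26.png

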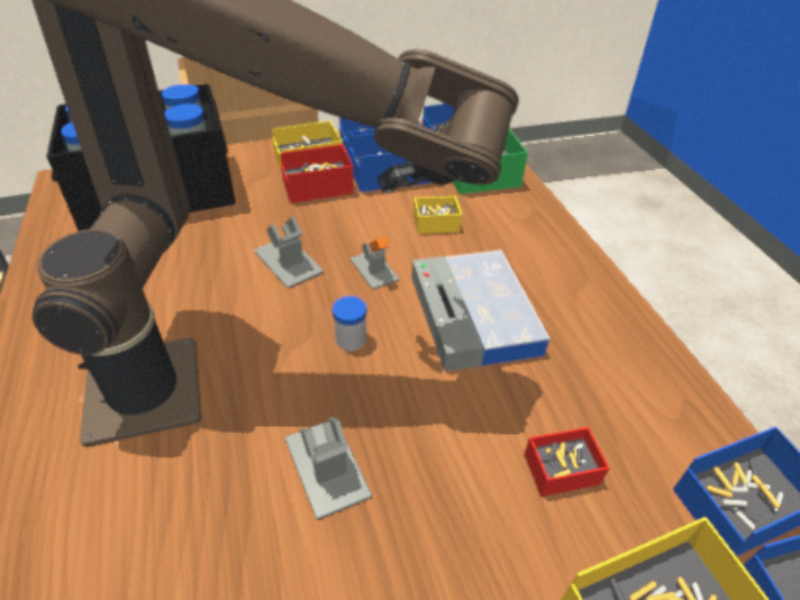

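View pics/case26.png

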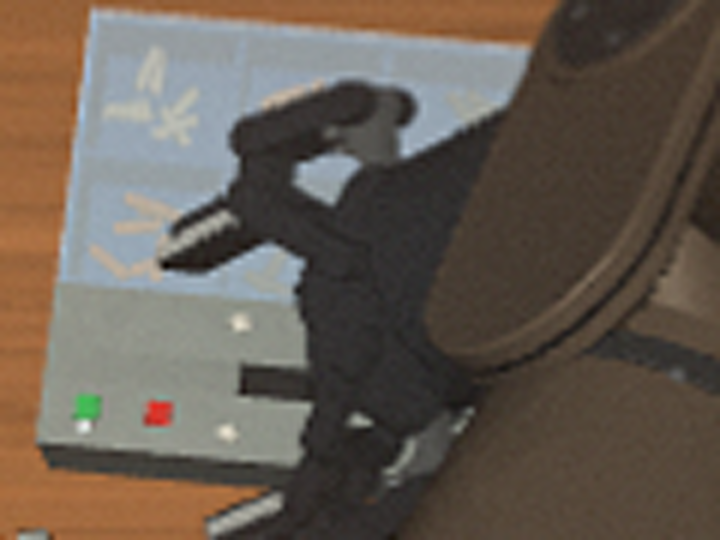

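The pointer is under the green mark (case crop (84,427)), the pin is seated as it was the first time, and the bystanders have not moved. Handing in.

```bash
python3 -c "
from station import order
print(order.finish_job())"
```

```text
the job is handed in; nothing more can be done
None
```

The job is done and handed in at about 34.6 s. The case is unlocked, and the pin is back in the rest with the gripper clear of it.

- **Rest chosen:** I used the small rest, whose base measured about 110 × 64 mm. The two look-alikes measured about 154 × 89 mm.
- **Pin handling:** I picked the pin up, laid it in the rest and let go. I then gripped it again along its axis by the handle end and held it upright.
- **Lock:** The tip touched the shuttle's top at about 41.6 mm. Sliding towards −y, it dropped into the hole near case y = −14 mm, and I pushed it about 9 mm deep. I drew the shuttle about 30 mm at roughly 5 N until the force rose to 11.5 N at the stop.

**Last checks:**
- The white pointer sits under the green mark.
- The pin lies within about 1.5 mm of where it lay after the first placing.
- The jar (seen only in the side view) and the two small bins look unmoved.
- Wrist forces stayed far below the limit in every reading taken.

**Disagreement between cameras:** The two views differed by about 3.5 mm across the rail. I lined the tip up with the slot in the side view, and it went in without jamming.

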